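# Dry the kiln-washed moulds

## Robot

A 6-joint arm with a two-finger parallel gripper is mounted at the origin on the work surface. World frame = base frame: x ahead of the robot, y to its left, z up, the work surface at z = 0. Lengths are in m, angles in rad, forces in N, time in s.
With the tool pointing down it reaches from about 0.375 to 0.9 m from the base axis. Payload 3.1 kg.
Tool frame: the origin (TCP) lies on the centre line of the jaws, within the pads' length; the fingertips stand 19 mm ahead of it and the grasp point (between the pads) is the TCP; z points along the fingers, y is the line along which they close (so a half turn about z gives the same grasp; the last joint's range is limited). The gripper opens to 85 mm and grips with 20 to 120 N. Pads are 22 mm wide; open, the fingers measure 114 mm over their backs; the gripper's body (76 mm by 85 mm) begins 54 mm behind the grasp point. The pads swing forward as they close: fully open they stand 13 mm farther back than shut.
Start: joints at [0.942, 0.527, 1.433, -0, 1.181, -0.178], TCP at [0.272, 0.563, 0.25] pointing down, gripper open.
Joint ranges: [-3.08, 3.08], [-0.75, 2.2], [0.22, 2.44], [-1.43, 4.57], [0, 2.65], [-2.85, 2.85]. Speed limits (rad/s): [2.79, 2.79, 3.14, 3.14, 3.14, 3.14].

## Interface

Orientations are given as a unit quaternion [x, y, z, w].
In Python, from station import manip gives the robot as it stands.
- The arm moves only by the tool servo_tool, never from a script. Its argument "rows" is a list that holds one entry, the list of rows, each a list of 7 numbers: the turn, a rotation vector about the tool's x, y, z in degrees, then the shift along the tool's x, y, z in m, then the gripper command: -1 is shut, 1 is fully open, values between are in proportion. In form: [[[wx, wy, wz, tx, ty, tz, jaw], ...]]. A call has 1 to 8 rows; each row shifts and turns the commanded pose from where the row before left it, along the tool's axes as they then stand; what a row does not reach is not made up. A row lasts 1/12 s, in which the tool goes at most 41.7 mm and 7.16 degrees, less where a joint would pass 70% of its speed; a pose out of reach is approached as far as the arm can. A call is refused whole if a number of a shift passes 0.0417 or a number of a turn 7.16, either way. A call with a gripper value outside its range is refused whole. The fingers move at their own pace and stop on an object; "squeeze" is the grip in N (left out, the last holds). Time passes only in rows, so rows that do not move let the fingers close. It gives the time, the measured TCP pose, the force, the opening and the grip force at its end, in the units of the state.
- manip.sense(): the state, without advancing time (a new reading comes with each control period).
- manip.snapshot(name): name is "scene" or "side" or "wrist"; returns the picture (480x640x3 uint8, blue, green, red); there is no depth.
- manip.camera_info(name): a dict with "K" (3x3 intrinsics, pixels), "camera_from_world" (4x4, takes a point from world to camera coordinates). Camera axes: x right, y down, z forward; pixel columns grow to the right and rows downward; lengths in m; the calibration is good to about 2 mm. The wrist camera is an equidistant fisheye: a pixel r from the principal point sees the ray r / f radians off the axis. A picture is of the moment at which its call begins: read the wrist's pose just before it. camera_info takes no time and is no camera call; for the wrist camera it gives the pose at the moment of the call.
- manip.sign_off(): hands the job in; it is judged then, once.
The state is a dict: "t": time; "q": joint angles; "qd": joint speeds; "tau": joint torques, N m; "tcp_pos": TCP position; "tool_rot": TCP orientation; "force": force on the tool from outside, world axes, zero at the start; "ft_torque": the same for the moment, N m; "finger_gap": opening from 0.0 (shut) to 1.0 (fully open); "gripper_force": force on a finger pad.
Only numpy, scipy, OpenCV 4.12 (cv2) and the standard library are available. Lean on these libraries where they do the work, as an engineer would, in place of code of your own. Each camera call takes 0.05 s, during which the arm holds its last target. There are 200 camera calls.

## Task

Dry the freshly coated ceramic moulds in the small kiln: raise its lid, swing the prop rod up from its clip and let the lid settle with the rod's tip in the lid's slot, then stand every mould from the bench upright on the kiln floor, setting each down gently. Once all are in, take the key from its wooden stand, push it fully home in the controller's key switch and turn it clockwise to its stop (on), leaving the key in and the lid propped. Leave the other things on the bench where they are.

Things in the scene. Friction and masses are not known exactly. Their poses are not given: they have to be found in the camera images.
- kiln_floor (a point): Centre of the floor of the kiln's chamber, 42 mm above the bench. Kiln, fixed: steel box 200 (x) x 290 (y) x 90 mm high without its lid, open on top; walls 20 mm thick, so the chamber is 160 x 250 mm and 48 mm deep. x points from its front (handle side, towards the robot) to its back, y to its left, z up. All kiln offsets below are from this point, in these axes. It stands at a different place and yaw each time.
- lid (a joint): Lid angle, rad: 0 shut, 1.45 fully open (stop), 1.25 when propped. It is a 25 mm thick steel plate, 200 x 290 mm, 0.5 kg, hinged along the kiln's back top edge; its front rises and goes back. The hinge is damped (5 N m s/rad) and does not hold: let go, the lid sinks slowly by itself (about 12 s from fully open to 1.25, some 20 s more to shut), so it can be let go while the rod is put up. Move it slowly, about 0.3 rad/s.
- lid_hinge (a point): Point on the lid's hinge line, mid-way across, at kiln (100, 0, 48) mm; axes as the kiln.
- lid_handle (a point): Middle of the lid's handle: a round bar 10 mm thick, 110 mm long along kiln y, its axis 45 mm in front of the lid's front edge, 245 mm from the hinge line and 12 mm above the lid's underside plane. It can be pinched from above with fingers closing along kiln x, and turns in the pinch. The point turns with the lid.
- lid_slot (a point): Where the rod's tip sits in the lid's slot: a flared steel catch on the lid's right edge (kiln -y side), open on the lid's underside, 120 mm from the hinge line, at kiln y = -157 mm. The mouth is about 30 mm wide, narrowing inwards.
- prop (a joint): Prop rod angle, rad: 0 lying in its clip along the kiln's right side, grows as the tip swings up; its stop at 0.79 is where the tip stands exactly in the way of the lid's slot, so that a lid that is still open beyond 1.32 when the rod arrives sinks onto it and stops at 1.25; with the lid lower the rod runs against the catch and the lid must be raised again. The pivot is stiff (0.09 N m): the rod stays where it is left. It swings in a vertical plane along the kiln's x axis.
- prop_pivot (a point): Pivot of the prop rod at kiln (-85, -157, 13) mm; axes as the kiln. At angle 0 the rod points along kiln +x, level.
- prop_peg (a point): Grip point of the rod's cross peg: a round black peg, 10 mm thick, that sticks out 55 mm sideways (along kiln -y) from the rod 105 mm from its pivot; the point lies 33 mm out from the rod's axis. Pinch it from above with fingers closing along kiln x; it turns in the pinch as the rod swings.
- prop_tip (a point): Centre of the round tip (10 mm ball) of the prop rod, 213 mm from its pivot.
- controller: Kiln controller, fixed: grey box 90 (x) x 120 (y) x 60 mm high with a key switch in the middle of its top. Origin: centre of its underside. It changes places with the key stand.
- switch (a joint): Key switch angle, rad: 0 off, 1.2 on (stop); grows clockwise seen from above. Counts as on above 1.05. It stays where it is left; 0.04 N m turns it. The key has about 0.2 rad of play in it, so the key must be turned about 1.4 rad.
- keyhole (a point): Centre of the keyhole's mouth on the top of the switch's square brass barrel (26 mm), 62 mm above the bench. The slot goes straight down 29 mm; it is 6.5 mm wide along this point's x and 14.5 mm along its y, with a 1.5 mm chamfer. The point turns with the switch. The key fits either way round.
- key_bow (a point): Centre of the key's black flat head: 10 mm thick along the point's x, 36 mm wide along y, 36 mm high along z. The whole key is 70 mm long: the head's centre lies 52 mm above the blade tip, 26 mm above the shoulder that stops it on the keyhole's or stand's top. Blade 4 (x) x 12 (y) x 26 mm. Weighs 30 g. At the start it stands loose, blade down, in a slot in the middle of a fixed wooden block 60 x 60 x 45 mm high.
- key_tip (a point): Lower end of the key's blade, 52 mm below the head's centre, axes as the head. About 26 mm below the keyhole's mouth when home.
- mould0_mid (a point): Middle (half-way up) of a loose white ceramic mould: an upright round block 38 mm across and 36 mm high with a dished top, 60 to 110 g, z up its axis. Three to five of the five are there; the others are absent.
- mould1_mid (a point): Middle (half-way up) of a loose white ceramic mould: an upright round block 38 mm across and 36 mm high with a dished top, 60 to 110 g, z up its axis. Three to five of the five are there; the others are absent.
- mould2_mid (a point): Middle (half-way up) of a loose white ceramic mould: an upright round block 38 mm across and 36 mm high with a dished top, 60 to 110 g, z up its axis. Three to five of the five are there; the others are absent.
- mould3_mid (a point): Middle (half-way up) of a loose white ceramic mould: an upright round block 38 mm across and 36 mm high with a dished top, 60 to 110 g, z up its axis. Three to five of the five are there; the others are absent.
- mould4_mid (a point): Middle (half-way up) of a loose white ceramic mould: an upright round block 38 mm across and 36 mm high with a dished top, 60 to 110 g, z up its axis. Three to five of the five are there; the others are absent.
- jar: Bystander, loose, to be left where it is: small open glass jar, 48 mm across, 50 mm high. Origin: on its underside.
- tape: Bystander, loose, to be left where it is: roll of green tape lying flat, 80 mm across, 22 mm high. Origin: on its underside.
- marver: Bystander, loose, to be left where it is: dark steel block 50 x 80 x 18 mm. Origin: on its underside.
- brush: Bystander, loose, to be left where it is: brush lying on the bench. Origin: on its underside.
Mind the look-alikes: they are no part of the job. Leave any green or red look-alike of the part that bears mould4_mid alone. What is shaped like the part that bears mould3_mid but blue is not meant.

How it is judged:
By the outcome, as a careful person would: the job done as asked, in the order asked, and still so for the second after the job is handed in, with the robot touching nothing.
Of mould0, mould1, mould2, mould3, mould4 only 3 to 5 are there at a start; the rules pass over those that are not, and their reading is None.
At some moment in a run one of mould0, mould1, mould2, mould3, mould4 may be knocked a few centimetres aside while the robot is not near it.
It also fails if it takes over 210 s, if anything falls off the work surface, if the arm or the gripper's body presses on something with over 40 N, if the wrist force passes 120 N, or if a joint passes its speed limit or range.

## Working session

There is one attempt and no reset: what is moved stays moved. The work goes in short steps, Python scripts to look and compute and a tool call to move; the robot and the scene stay as the last step left them, time stands still between calls to the robot, and variables do not carry over. Pictures are saved under pics/ and viewed, at most 14 in all, crops included, and the job is handed in when it is done.

Besides the shell and the picture viewer there is one more tool, called after ">>>" as a command line: name --argument value ..., lists and objects as JSON in quotes. servo_tool: Moves the arm, as the interface text tells. Its arguments: {"type":"object","properties":{"rows":{"type":"array","items":{"type":"array","items":{"type":"array","items":{"type":"number"}}}},"squeeze":{"type":"number"}},"required":["rows"]}

```bash
ls && mkdir -p pics
cat > h.py <<'E'
import numpy as np, cv2
from station import manip
from scipy.spatial.transform import Rotation as R
def shot(name,fn=None):
    ci=manip.camera_info(name); im=manip.snapshot(name)
    if fn: cv2.imwrite('pics/'+fn,im); np.savez('pics/'+fn+'.npz',K=ci['K'],T=ci['camera_from_world'])
    return im,np.array(ci['K']),np.array(ci['camera_from_world'])
def ray(px,K,T,fish=False):
    u=(np.array(px,float)-[K[0,2],K[1,2]])/[K[0,0],K[1,1]]
    if fish:
        r=np.hypot(*u); d=np.array([*(u*np.sin(r)/max(r,1e-9)),np.cos(r)])
    else: d=np.array([*u,1.])
    Rm=T[:3,:3]; return -Rm.T@T[:3,3], Rm.T@(d/np.linalg.norm(d))
def onz(px,z,K,T,fish=False):
    o,d=ray(px,K,T,fish); return o+d*(z-o[2])/d[2]
def tri(rays):
    A=sum(np.eye(3)-np.outer(d,d) for o,d in rays); b=sum((np.eye(3)-np.outer(d,d))@o for o,d in rays)
    return np.linalg.solve(A,b)
def proj(p,K,T,fish=False):
    c=T[:3,:3]@p+T[:3,3]
    if fish:
        r=np.hypot(c[0],c[1]); th=np.arctan2(r,c[2]); u=c[:2]/r*th
    else: u=c[:2]/c[2]
    return u*[K[0,0],K[1,1]]+[K[0,2],K[1,2]]
def load(fn):
    z=np.load('pics/'+fn+'.npz'); return cv2.imread('pics/'+fn),z['K'],z['T']
E
python3 - <<'E'
from h import *
for n in ['scene','side','wrist']:
    im,K,T=shot(n,n+'0.png'); print(n,K.tolist(),(-T[:3,:3].T@T[:3,3]).round(3),T[2,:3].round(2))
s=manip.sense(); print(s)
E
```

```text
pics
scene [[562.7067588414283, 0.0, 317.3565532778982], [0.0, 562.7067588414283, 238.9715569986686], [0.0, 0.0, 1.0]] [0.985 0.328 0.87 ] [-0.45 -0.36 -0.82]
side [[475.59852500185383, 0.0, 317.7732912289779], [0.0, 475.59852500185383, 242.70764248234917], [0.0, 0.0, 1.0]] [ 0.055 -0.483  0.593] [ 0.57  0.55 -0.61]
wrist [[371.64829954431775, 0.0, 312.19014392824124], [0.0, 371.64829954431775, 246.7562515831731], [0.0, 0.0, 1.0]] [0.214 0.592 0.373] [ 0.23 -0.12 -0.97]
{'t': 0.15, 'q': array([ 9.41503606e-01,  5.28249173e-01,  1.43357175e+00, -1.10326644e-05,
        1.18142253e+00, -1.78492614e-01]), 'qd': array([-0.00149095, -0.00231722, -0.00367539, -0.00158331, -0.00175948,
        0.0004886 ]), 'tau': array([ 6.19958792e-04, -4.42744911e+01, -1.78275096e+01, -2.72743937e-04,
        5.59473527e-03,  2.10310242e-05]), 'tcp_pos': array([0.27197437, 0.56216161, 0.24957206]), 'tool_rot': array([ 2.23494193e-01,  9.74704911e-01, -7.60989843e-04, -3.19690821e-04]), 'force': array([-0.67618461,  0.73758898, -0.19959209]), 'ft_torque': array([-0.02067038,  0.01644508,  0.04129959]), 'gripper_force': 0.0, 'finger_gap': 0.9963143853085693}
```

View pics/scene0.png

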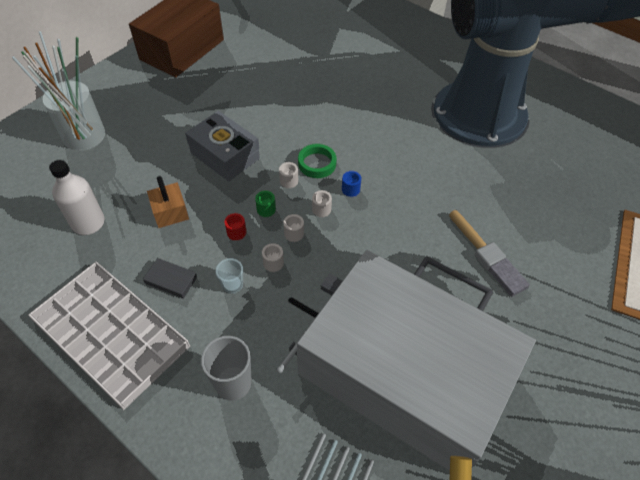

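View pics/side0.png

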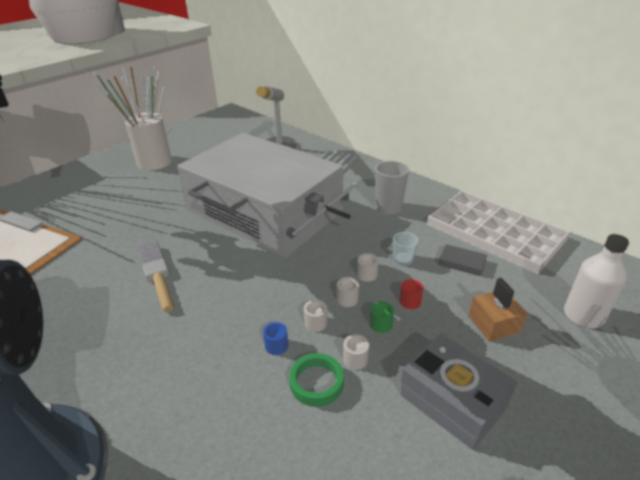

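Run:
```python
from h import *
a,_,_=load('scene0.png'); b,_,_=load('side0.png')
def c(im,x0,y0,w): 
    h=int(w*.75); return cv2.resize(im[y0:y0+h,x0:x0+w],(400,300),interpolation=cv2.INTER_CUBIC)
m=np.vstack([np.hstack([c(a,270,250,280),c(b,170,120,200)]),np.hstack([c(a,130,100,150),c(b,390,270,200)])])
cv2.imwrite('pics/mos1.png',cv2.convertScaleAbs(m,alpha=1.5))
for n,im,roi in [('scene',a,(200,100,400,330)),('side',b,(220,230,450,430))]:
    x0,y0,x1,y1=roi
    hsv=cv2.cvtColor(im,cv2.COLOR_BGR2HSV)
    mask=((im[...,2].astype(int)-im[...,0]>8)&(hsv[...,1]<75)&(hsv[...,2]>75)).astype(np.uint8)
    mm=np.zeros_like(mask);mm[y0:y1,x0:x1]=mask[y0:y1,x0:x1]
    k,l,st,ce=cv2.connectedComponentsWithStats(cv2.morphologyEx(mm,cv2.MORPH_CLOSE,np.ones((5,5))))
    for i in range(1,k):
        if st[i,4]>60: print(n,st[i],ce[i].round(1))
```

```text
scene [280 163  18  24 268] [290.2 172.5]
scene [313 191  18  25 254] [322.6 201.5]
side [ 337  254   41   53 1006] [356.8 279.9]
side [400 278  25  33  70] [415.2 290.4]
side [304 301  22  30 589] [314.7 315.1]
side [343 335  26  34 727] [355.3 351.2]
```

View pics/mos1.png

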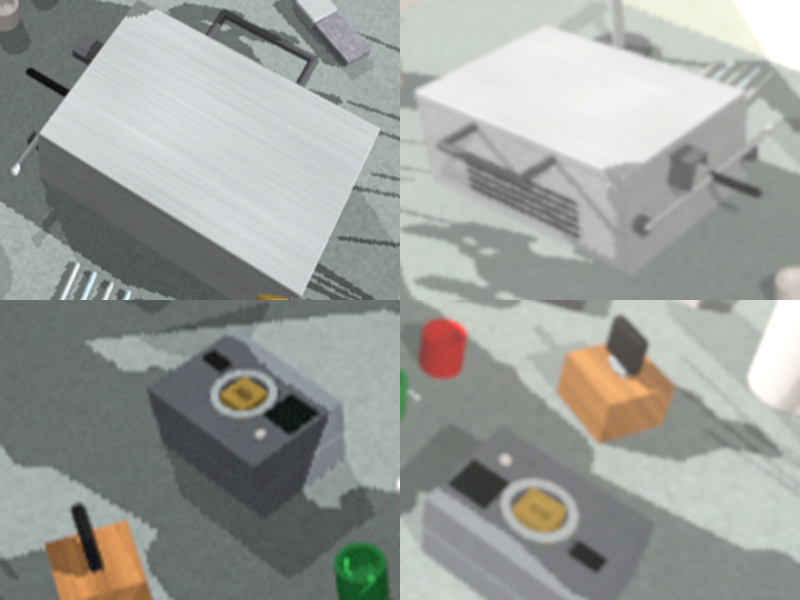

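Run:
```python
from h import *
_,Ka,Ta=load('scene0.png'); _,Kb,Tb=load('side0.png')
TL=lambda X,Y:(270+X*.7,250+Y*.7); TR=lambda X,Y:(170+(X-400)*.5,120+Y*.5)
BL=lambda X,Y:(130+X*.375,100+(Y-300)*.375); BR=lambda X,Y:(390+(X-400)*.5,270+(Y-300)*.5)
def two(n,a,b):
    p=tri([ray(a,Ka,Ta),ray(b,Kb,Tb)]); print(n,p.round(4),'res',(proj(p,Ka,Ta)-a).round(1),(proj(p,Kb,Tb)-b).round(1)); return p
P={}
for n,a,b in [('FR',TL(143,3),TR(628,172)),('FL',TL(380,128),TR(418,92)),('BR',TL(40,133),TR(745,95)),('BL',TL(302,296),TR(548,27)),
 ('tip',TL(15,169),TR(770,127)),('pegend',TL(30,72),TR(758,192)),('hR',TL(222,14),TR(553,162)),('hL',TL(312,62),TR(442,146)),
 ('bow',BL(87,537),BR(627,347)),('hole',BL(242,395),BR(540,512)),('stand',BL(97,548),BR(615,372)),
 ('m1',(289,175),(355,351)),('m2',(322,203),(315,315)),('m3',(293,228),(347,291)),('m4',(273,257),(367,267)),
 ('red',(235,226),(412,294)),('green',(265,203),(381,317)),('blue',(352,184),(276,338)),('jar',(230,275),(404,247)),('tape',(317,160),(317,380))]:
    P[n]=two(n,a,b)
c=np.mean([P[k] for k in('FR','FL','BR','BL')],0)
for i,j in [('FR','FL'),('BR','BL'),('FR','BR'),('FL','BL'),('BR','BL')]:
    d=P[j]-P[i]; print(i,j,np.linalg.norm(d).round(3),np.degrees(np.arctan2(d[1],d[0])).round(1))
print(c)
```

```text
FR [0.539  0.0737 0.116 ] res [-2.9  0.4] [-2.6 -0.3]
FL [0.503  0.3536 0.1141] res [-1.1  0.3] [-0.8 -0.3]
BR [0.7289 0.0898 0.1107] res [-0.3  0. ] [-0.2  0. ]
BL [0.6994 0.3759 0.1126] res [-1.7  0.3] [-0.9 -0.2]
tip [0.7607 0.0808 0.0615] res [-0.4 -0. ] [-0.3  0. ]
pegend [0.6611 0.0143 0.057 ] res [-0.5 -0. ] [-0.4  0. ]
hR [0.501  0.1461 0.117 ] res [-7.6  1.5] [-6.4 -1.4]
hL [0.4682 0.261  0.1001] res [ 0.3 -0.1] [0.3 0.1]
bow [ 0.6423 -0.3173  0.0693] res [-0.4 -0.1] [-0.4  0.1]
hole [ 0.4679 -0.3433  0.058 ] res [-0.1 -0. ] [-0.2  0. ]
stand [ 0.6347 -0.3182  0.0487] res [0.9 0.3] [ 1.1 -0.2]
m1 [ 0.4325 -0.192   0.0185] res [-0. -0.] [-0.  0.]
m2 [ 0.4459 -0.0952  0.0192] res [-0.1  0. ] [-0.1 -0. ]
m3 [ 0.5263 -0.098   0.0186] res [0.6 0. ] [ 0.6 -0. ]
m4 [ 0.5992 -0.0834  0.0188] res [0.1 0. ] [ 0.1 -0. ]
red [ 0.594  -0.1854  0.0187] res [-0.3 -0. ] [-0.3  0. ]
green [ 0.5161 -0.1791  0.0185] res [0.4 0. ] [ 0.4 -0. ]
blue [ 0.3693 -0.0817  0.0175] res [-0.5  0.1] [-0.6 -0. ]
jar [ 0.6805 -0.1087  0.0313] res [0.5 0. ] [ 0.4 -0. ]
tape [ 0.359  -0.1804  0.0104] res [-0.3  0. ] [-0.4 -0. ]
FR FL 0.282 97.3
BR BL 0.288 95.9
FR BR 0.191 4.8
FL BL 0.198 6.5
BR BL 0.288 95.9
[0.6175944  0.22324748 0.11333956]
```

>>> servo_tool --rows '[[[0, 0, 7.16, 0, 0, 0, 1], [0, 0, 7.16, 0, 0, 0, 1], [0, 0, 7.16, 0, 0, 0, 1], [0, 0, 7.16, 0, 0, 0, 1], [0, 0, 7.16, 0, 0, 0, 1], [0, 0, 7.16, 0, 0, 0, 1], [0, 0, 7.16, 0, 0, 0, 1], [0, 0, 7.16, 0, 0, 0, 1]]]'

```text
t: 0.82
tcp_pos: [0.2721, 0.5623, 0.2499]
tool_rot: [0.666, 0.746, -0.0, 0.0]
force: [0.3, 0.4, 0.7]
finger_gap: 1.002
gripper_force: 0.0
```

>>> servo_tool --rows '[[[0, 0, 0.8, 0, 0, 0, 1], [0, 0, 0, -0.037, 0.016, 0, 1], [0, 0, 0, -0.037, 0.016, 0, 1], [0, 0, 0, -0.037, 0.016, 0, 1], [0, 0, 0, -0.037, 0.016, 0, 1], [0, 0, 0, -0.037, 0.016, 0, 1], [0, 0, 0, -0.037, 0.016, 0, 1], [0, 0, 0, -0.037, 0.016, 0, 1]]]'

```text
t: 1.48
tcp_pos: [0.4116, 0.3152, 0.2503]
tool_rot: [0.667, 0.745, -0.0, -0.0]
force: [0.8, 0.1, -0.2]
finger_gap: 1.002
gripper_force: 0.0
```

>>> servo_tool --rows '[[[0, 0, 0, -0.037, 0.016, 0, 1], [0, 0, 0, -0.037, 0.016, 0, 1], [0, 0, 0, -0.037, 0.016, 0, 1], [0, 0, 0, 0, 0, 0, 1], [0, 0, 0, 0, 0, 0, 1]]]'

```text
t: 1.9
tcp_pos: [0.4718, 0.2097, 0.2502]
tool_rot: [0.67, 0.743, 0.0, -0.0]
force: [-0.3, 0.1, 0.3]
finger_gap: 1.001
gripper_force: 0.0
```

```bash
cat >> h.py <<'E'
KO=np.array([0.6175,0.2232,0.042]); KY=np.radians(6.1)
RK=R.from_euler('z',KY).as_matrix()
def kw(x,y,z): return KO+RK@(np.array([x,y,z])/1000)
def wk(p): return (RK.T@(np.array(p)-KO)*1000)
def st():
    s=manip.sense(); r=R.from_quat(s['tool_rot']); m=r.as_matrix()
    print('t',round(s['t'],2),'tcp',s['tcp_pos'].round(4),'kiln',wk(s['tcp_pos']).round(1),'yawY',np.degrees(np.arctan2(m[1,1],m[0,1])).round(2),'tilt',m[:2,2].round(4),'F',s['force'].round(1),'gap',round(s['finger_gap'],3),'gf',round(s['gripper_force'],1))
    return s,m
def to(p):
    s,m=st(); d=m.T@(np.array(p)-s['tcp_pos']); print('shift tool',d.round(4)); return d
E
python3 - <<'E'
from h import *
to(kw(-145,0,60)); shot('wrist','w1.png')
E
```

```text
t 1.9 tcp [0.4718 0.2097 0.2502] kiln [-146.3    2.1  208.2] yawY 5.94 tilt [-0.      0.0002] F [-0.3  0.1  0.3] gap 1.001 gf 0.0
shift tool [-0.0021  0.0013  0.1482]
```

View pics/w1.png

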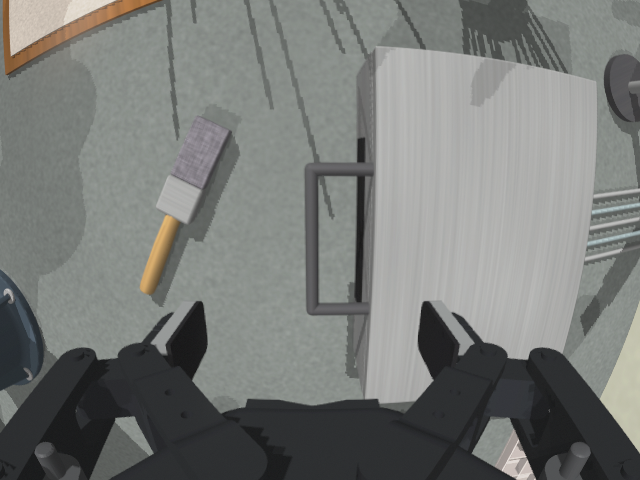

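Run:
```python
from h import *
_,K,T=load('w1.png')
a=onz((312,168),.102,K,T,True);b=onz((312,309),.102,K,T,True);print(a,b,wk(a),wk(b),np.degrees(np.arctan2(*(a-b)[[1,0]]))-90)
for px in [(376,46),(597,78)]: print(wk(onz(px,.115,K,T,True)))
```

```text
[0.46769814 0.26176417 0.102     ] [0.4793297  0.15138884 0.102     ] [-144.85569302   54.26437085   60.        ] [-145.01891996  -56.72202353   60.        ] 6.015735545721213
[-100.22387139  143.0822785    73.        ]
[ 98.73241759 147.60972034  73.        ]
```

>>> servo_tool --rows '[[[0, 0, 0, -0.002, 0.001, 0.01, -0.3], [0, 0, 0, 0, 0, 0.01, -0.3], [0, 0, 0, 0, 0, 0.01, -0.3], [0, 0, 0, 0, 0, 0.01, -0.3], [0, 0, 0, 0, 0, 0.01, -0.3], [0, 0, 0, 0, 0, 0.02, -0.3], [0, 0, 0, 0, 0, 0.02, -0.3], [0, 0, 0, 0, 0, 0.02, -0.3]]]' --squeeze 40

```text
t: 2.62
tcp_pos: [0.4714, 0.2102, 0.1388]
tool_rot: [0.668, 0.744, -0.0, -0.0]
force: [-0.1, -0.2, 0.3]
finger_gap: 0.35
gripper_force: 0.0
```

>>> servo_tool --rows '[[[0, 0, 0, 0, 0, 0.02, -0.3], [0, 0, 0, 0, 0, 0.018, -0.3], [0, 0, 0, 0, 0, 0, -1], [0, 0, 0, 0, 0, 0, -1], [0, 0, 0, 0, 0, 0, -1], [0, 0, 0, 0, 0, 0, -1], [0, 0, 0, 0, 0, 0, -1]]]'

```text
t: 3.2
tcp_pos: [0.4717, 0.2099, 0.103]
tool_rot: [0.668, 0.744, 0.0, 0.0]
force: [-0.7, -0.5, -2.2]
finger_gap: 0.104
gripper_force: 38.9
```

Run:
```python
from h import *
st()
r=np.hypot(245,12); f=np.arctan2(12,245)
th=np.linspace(0,1.45,9); P=np.c_[100-r*np.cos(th+f),48+r*np.sin(th+f)]
print((np.diff(P,axis=0)).round(1)); print((np.diff(P,axis=0)/8).round(2))
```

```text
t 3.2 tcp [0.4717 0.2099 0.103 ] kiln [-146.4    2.3   61. ] yawY 6.1 tilt [0.0003 0.0002] F [-0.7 -0.5 -2.2] gap 0.104 gf 38.9
[[ 6.2 44. ]
 [14.  42.1]
 [21.4 38.9]
 [28.  34.4]
 [33.8 28.8]
 [38.4 22.3]
 [41.8 15. ]
 [43.8  7.2]]
[[0.77 5.5 ]
 [1.75 5.27]
 [2.67 4.86]
 [3.5  4.3 ]
 [4.22 3.6 ]
 [4.8  2.78]
 [5.23 1.87]
 [5.48 0.9 ]]
```

>>> servo_tool --rows '[[[0, 0, 0, 0, 0.0005, -0.0055, -1], [0, 0, 0, 0, 0.0006, -0.0055, -1], [0, 0, 0, 0, 0.0007, -0.0055, -1], [0, 0, 0, 0, 0.0007, -0.0055, -1], [0, 0, 0, 0, 0.0008, -0.0055, -1], [0, 0, 0, 0, 0.0009, -0.0055, -1], [0, 0, 0, 0, 0.001, -0.0055, -1], [0, 0, 0, 0, 0.001, -0.0055, -1]]]'

```text
t: 3.87
tcp_pos: [0.4781, 0.2105, 0.1469]
tool_rot: [0.669, 0.744, 0.0, 0.0]
force: [1.0, 2.5, -8.7]
finger_gap: 0.097
gripper_force: 38.7
```

>>> servo_tool --rows '[[[0, 0, 0, 0, 0.0014, -0.0053, -1], [0, 0, 0, 0, 0.0015, -0.0053, -1], [0, 0, 0, 0, 0.0016, -0.0053, -1], [0, 0, 0, 0, 0.0017, -0.0053, -1], [0, 0, 0, 0, 0.0018, -0.0053, -1], [0, 0, 0, 0, 0.0019, -0.0053, -1], [0, 0, 0, 0, 0.002, -0.0052, -1], [0, 0, 0, 0, 0.0021, -0.0052, -1]]]'

```text
t: 4.53
tcp_pos: [0.4921, 0.2121, 0.1889]
tool_rot: [0.669, 0.744, 0.0, -0.0]
force: [0.8, 3.2, -9.5]
finger_gap: 0.1
gripper_force: 38.7
```

>>> servo_tool --rows '[[[0, 0, 0, 0, 0.0023, -0.005, -1], [0, 0, 0, 0, 0.0024, -0.005, -1], [0, 0, 0, 0, 0.0025, -0.005, -1], [0, 0, 0, 0, 0.0026, -0.0049, -1], [0, 0, 0, 0, 0.0027, -0.0049, -1], [0, 0, 0, 0, 0.0028, -0.0048, -1], [0, 0, 0, 0, 0.0029, -0.0047, -1], [0, 0, 0, 0, 0.003, -0.0046, -1]]]'

```text
t: 5.2
tcp_pos: [0.513, 0.2143, 0.2277]
tool_rot: [0.669, 0.744, -0.0, -0.0]
force: [-0.6, 3.8, -10.6]
finger_gap: 0.1
gripper_force: 38.7
```

>>> servo_tool --rows '[[[0, 0, 0, 0, 0.0032, -0.0046, -1], [0, 0, 0, 0, 0.0033, -0.0045, -1], [0, 0, 0, 0, 0.0034, -0.0044, -1], [0, 0, 0, 0, 0.0035, -0.0043, -1], [0, 0, 0, 0, 0.0035, -0.0043, -1], [0, 0, 0, 0, 0.0036, -0.0042, -1], [0, 0, 0, 0, 0.0037, -0.0041, -1], [0, 0, 0, 0, 0.0038, -0.004, -1]]]'

```text
t: 5.87
tcp_pos: [0.5396, 0.2173, 0.2616]
tool_rot: [0.669, 0.744, -0.001, -0.001]
force: [-1.8, 5.5, -9.4]
finger_gap: 0.097
gripper_force: 38.7
```

Run:
```python
from h import *
s,m=st(); k=wk(s['tcp_pos']); print('lid',np.arctan2(k[2]-48,100-k[0])-.049,'r',np.hypot(k[2]-48,100-k[0])); print(s['q'].round(2))
```

```text
t 5.87 tcp [0.5396 0.2173 0.2616] kiln [-78.1   2.4 219.6] yawY 6.09 tilt [-0.0037  0.0002] F [-1.8  5.5 -9.4] gap 0.097 gf 38.7
lid 0.7180096828231117 r 247.32358571744336
[0.19 0.46 1.53 0.   1.16 0.08]
```

>>> servo_tool --rows '[[[0, 0, 0, 0, 0.0039, -0.0039, -1], [0, 0, 0, 0, 0.004, -0.0038, -1], [0, 0, 0, 0, 0.0041, -0.0037, -1], [0, 0, 0, 0, 0.0042, -0.0036, -1], [0, 0, 0, 0, 0.0043, -0.0035, -1], [0, 0, 0, 0, 0.0044, -0.0034, -1], [0, 0, 0, 0, 0.0045, -0.0034, -1], [0, 0, 0, 0, 0.0045, -0.0033, -1]]]'

```text
t: 6.53
tcp_pos: [0.5715, 0.2209, 0.2901]
tool_rot: [0.668, 0.744, -0.003, -0.003]
force: [-5.6, 3.9, -5.5]
finger_gap: 0.103
gripper_force: 38.8
```

>>> servo_tool --rows '[[[0, 0, 0, 0, 0.0046, -0.0032, -1], [0, 0, 0, 0, 0.0047, -0.0031, -1], [0, 0, 0, 0, 0.0047, -0.003, -1], [0, 0, 0, 0, 0.0048, -0.0028, -1], [0, 0, 0, 0, 0.0048, -0.0027, -1], [0, 0, 0, 0, 0.0049, -0.0026, -1], [0, 0, 0, 0, 0.005, -0.0025, -1], [0, 0, 0, 0, 0.005, -0.0024, -1]]]'

```text
t: 7.2
tcp_pos: [0.609, 0.2251, 0.3136]
tool_rot: [0.668, 0.744, -0.003, -0.003]
force: [-7.5, 2.8, 0.2]
finger_gap: 0.1
gripper_force: 38.9
```

>>> servo_tool --rows '[[[0, 0, 0, 0, 0.0051, -0.0023, -1], [0, 0, 0, 0, 0.0051, -0.0022, -1], [0, 0, 0, 0, 0.0052, -0.0021, -1], [0, 0, 0, 0, 0.0052, -0.0019, -1], [0, 0, 0, 0, 0.0052, -0.0018, -1], [0, 0, 0, 0, 0.0053, -0.0017, -1], [0, 0, 0, 0, 0.0053, -0.0015, -1], [0, 0, 0, 0, 0.0053, -0.0014, -1]]]'

```text
t: 7.87
tcp_pos: [0.6512, 0.2298, 0.3302]
tool_rot: [0.668, 0.744, -0.002, -0.002]
force: [-8.7, 4.2, 3.5]
finger_gap: 0.099
gripper_force: 39.2
```

Run:
```python
from h import *
s,m=st(); k=wk(s['tcp_pos']); print('lid',np.arctan2(k[2]-48,100-k[0])-.049,'r',np.hypot(k[2]-48,100-k[0])); print(s['q'].round(2))
print((RK@[(20-82)/1000,-.19,0]), kw(20,-190,13))
```

```text
t 7.87 tcp [0.6512 0.2298 0.3302] kiln [ 34.2   2.9 288.2] yawY 6.14 tilt [-0.0064  0.0002] F [-8.7  4.2  3.5] gap 0.099 gf 39.2
lid 1.2543267931939919 r 249.0282956024469
[0.18 0.56 1.15 0.   1.44 0.07]
[-0.04145878 -0.19551258  0.        ] [0.65757693 0.03640107 0.055     ]
```

>>> servo_tool --rows '[[[0, 0, 0, 0, 0.0055, -0.0009, -1], [0, 0, 0, 0, 0.0055, -0.0008, -1], [0, 0, 0, 0, 0.0055, -0.0006, -1], [0, 0, 0, 0, 0.0055, -0.0005, -1], [0, 0, 0, 0, 0.0055, -0.0004, -1], [0, 0, 0, 0, 0.0055, -0.0003, -1], [0, 0, 0, 0, 0.0055, -0.0002, -1], [0, 0, 0, 0, 0.0055, 0, -1]]]'

```text
t: 8.53
tcp_pos: [0.6967, 0.2348, 0.3378]
tool_rot: [0.668, 0.744, 0.001, 0.0]
force: [-8.2, 2.9, 14.1]
finger_gap: 0.098
gripper_force: 42.1
```

Run:
```python
from h import *
s,m=st(); k=wk(s['tcp_pos']); print('lid',np.arctan2(k[2]-48,100-k[0])-.049,'r',np.hypot(k[2]-48,100-k[0]))
```

```text
t 8.53 tcp [0.6967 0.2348 0.3378] kiln [ 80.    3.1 295.8] yawY 6.16 tilt [0.0015 0.0014] F [-8.2  2.9 14.1] gap 0.098 gf 42.1
lid 1.44128437562121 r 248.65098146537352
```

Lid at about 1.44. Release, clear, and move over beside the peg.

>>> servo_tool --rows '[[[0, 0, 0, 0, 0, 0, -0.4], [0, 0, 0, 0, 0, 0, -0.4], [0, 0, 0, 0, 0, -0.012, -0.3], [0, 0, 0, 0, 0, -0.015, -0.3], [0, 0, 0, 0, 0, -0.015, -0.3], [0, 0, 0, -0.033, -0.013, 0, 0.5], [0, 0, 0, -0.033, -0.013, 0, 0.5], [0, 0, 0, -0.033, -0.013, 0, 0.5]]]'

```text
t: 9.2
tcp_pos: [0.6698, 0.1299, 0.3748]
tool_rot: [0.668, 0.744, 0.0, 0.001]
force: [-0.8, -0.8, 0.3]
finger_gap: 0.748
gripper_force: 0.0
```

>>> servo_tool --rows '[[[0, 0, 0, -0.033, -0.013, 0, 0.9], [0, 0, 0, -0.033, -0.013, 0, 0.9], [0, 0, 0, -0.033, -0.013, 0, 0.9], [0, 0, 0, 0, 0, 0.0365, 0.9], [0, 0, 0, 0, 0, 0.0365, 0.9], [0, 0, 0, 0, 0, 0.0365, 0.9], [0, 0, 0, 0, 0, 0.0365, 0.9], [0, 0, 0, 0, 0, 0.0365, 0.9]]]'

```text
t: 9.87
tcp_pos: [0.6422, 0.0274, 0.1908]
tool_rot: [0.669, 0.743, 0.0, 0.002]
force: [0.1, -0.5, -0.2]
finger_gap: 0.947
gripper_force: 0.0
```

Run:
```python
from h import *
to(kw(20,-196,14)); shot('wrist','w2.png')
```

```text
t 9.87 tcp [0.6422 0.0274 0.1908] kiln [   3.8 -197.3  148.8] yawY 6.05 tilt [ 0.0026 -0.0016] F [ 0.1 -0.5 -0.2] gap 0.947 gf 0.0
shift tool [0.0016 0.0159 0.1349]
```

View pics/w2.png

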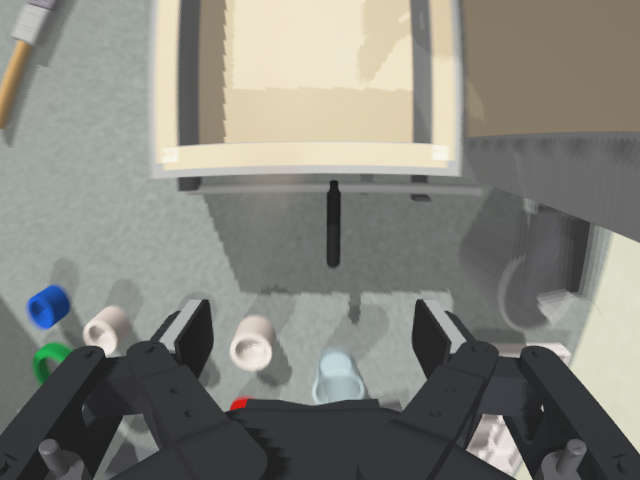

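>>> servo_tool --rows '[[[0, 0, 0, 0, 0, 0.0345, 0.6], [0, 0, 0, 0, 0, 0.0345, 0.4], [0, 0, 0, 0, 0, 0.0345, 0.2], [0, 0, 0, 0, 0.0055, 0.0105, 0], [0, 0, 0, 0, 0.0055, 0.0105, -0.2], [0, 0, 0, 0, 0.005, 0.0105, -0.4], [0, 0, 0, 0, 0, 0, -1], [0, 0, 0, 0, 0, 0, -1]]]'

```text
t: 10.58
tcp_pos: [0.6577, 0.03, 0.0565]
tool_rot: [0.668, 0.744, -0.001, 0.0]
force: [-1.5, -1.3, -2.2]
finger_gap: 0.099
gripper_force: 38.9
```

>>> servo_tool --rows '[[[0, 0, 0, 0, 0, 0, -1], [0, 0, 0, 0, 0, 0, -1]]]'

```text
t: 10.75
tcp_pos: [0.6576, 0.03, 0.057]
tool_rot: [0.668, 0.744, 0.0, 0.001]
force: [-1.3, -2.4, -0.9]
finger_gap: 0.098
gripper_force: 38.9
```

Run:
```python
from h import *
s,m=st(); k=wk(s['tcp_pos']); print('rod',np.arctan2(k[2]-13,k[0]+85))
a=np.linspace(0,.79,11); P=105*np.c_[np.cos(a),np.sin(a)]; print(np.diff(P,axis=0).round(1).tolist())
```

```text
t 10.75 tcp [0.6576 0.03   0.057 ] kiln [  19.4 -196.3   15. ] yawY 6.12 tilt [ 0.001  -0.0008] F [-1.3 -2.4 -0.9] gap 0.098 gf 38.9
rod 0.018685422495764242
[[-0.3, 8.3], [-1.0, 8.2], [-1.6, 8.1], [-2.3, 8.0], [-2.9, 7.8], [-3.5, 7.5], [-4.1, 7.2], [-4.6, 6.9], [-5.2, 6.5], [-5.7, 6.1]]
```

>>> servo_tool --rows '[[[0, 0, 0, 0, -0.0004, -0.0083, -1], [0, 0, 0, 0, -0.001, -0.0082, -1], [0, 0, 0, 0, -0.0016, -0.0081, -1], [0, 0, 0, 0, -0.0023, -0.008, -1], [0, 0, 0, 0, -0.0029, -0.0078, -1], [0, 0, 0, 0, -0.0035, -0.0075, -1], [0, 0, 0, 0, -0.0041, -0.0072, -1], [0, 0, 0, 0, -0.0046, -0.0069, -1]]]'

```text
t: 11.42
tcp_pos: [0.6376, 0.0279, 0.119]
tool_rot: [0.669, 0.744, 0.001, 0.001]
force: [1.4, -3.4, -4.0]
finger_gap: 0.098
gripper_force: 38.8
```

>>> servo_tool --rows '[[[0, 0, 0, 0, -0.0052, -0.0065, -1], [0, 0, 0, 0, -0.0057, -0.0061, -1], [0, 0, 0, 0, -0.0008, -0.0008, -1], [0, 0, 0, 0, 0, 0, -1]]]'

```text
t: 11.75
tcp_pos: [0.6265, 0.0267, 0.1327]
tool_rot: [0.669, 0.744, 0.001, 0.002]
force: [2.2, -4.3, 1.8]
finger_gap: 0.092
gripper_force: 39.7
```

Run:
```python
from h import *
s,m=st(); k=wk(s['tcp_pos']); print('rod',np.arctan2(k[2]-13,k[0]+85)); print(s['force'])
```

```text
t 11.75 tcp [0.6265 0.0267 0.1327] kiln [ -11.9 -196.4   90.7] yawY 6.08 tilt [ 0.0035 -0.0006] F [ 2.2 -4.3  1.8] gap 0.092 gf 39.7
rod 0.8157755291066686
[ 2.19679051 -4.30730818  1.78169066]
```

>>> servo_tool --rows '[[[0, 0, 0, 0, -0.001, -0.001, -1], [0, 0, 0, 0, 0, 0, -0.3], [0, 0, 0, 0, 0, 0, -0.3], [0, 0, 0, 0, 0, -0.02, -0.3], [0, 0, 0, 0, 0, -0.03, -0.2], [0, 0, 0, 0, 0, -0.04, 0.35], [0, 0, 0, -0.0355, -0.013, 0, 0.35], [0, 0, 0, -0.0355, -0.013, 0, 0.35]]]'

```text
t: 12.42
tcp_pos: [0.607, -0.0444, 0.2247]
tool_rot: [0.667, 0.745, 0.002, 0.001]
force: [0.1, -0.3, 0.1]
finger_gap: 0.677
gripper_force: 0.0
```

>>> servo_tool --rows '[[[0, 0, 0, -0.0355, -0.013, 0, 0.35], [0, 0, 0, 0, 0, 0, 0.35]]]'

```text
t: 12.58
tcp_pos: [0.595, -0.0878, 0.2219]
tool_rot: [0.67, 0.742, -0.001, -0.001]
force: [0.2, 0.2, -0.6]
finger_gap: 0.676
gripper_force: 0.0
```

Run:
```python
from h import *
st(); shot('wrist','w3.png'); shot('side','side3.png'); shot('scene','scene3.png')
a=cv2.imread('pics/w3.png'); b=cv2.imread('pics/side3.png')
m=np.hstack([cv2.resize(a,(400,300)),cv2.resize(b,(400,300))]); cv2.imwrite('pics/m3.png',m)
```

```text
t 12.58 tcp [ 0.595  -0.0878  0.2219] kiln [ -55.5 -306.8  179.9] yawY 5.81 tilt [-0.0032 -0.0009] F [ 0.2  0.2 -0.6] gap 0.676 gf 0.0
```

View pics/m3.png

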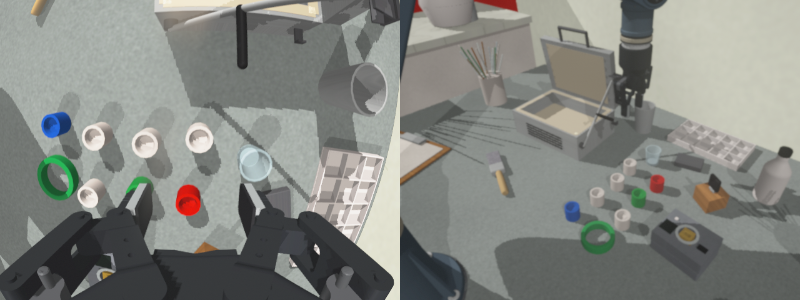

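```bash
cat >> h.py <<'E'
M={'m1':[.4325,-.192],'m2':[.4459,-.0952],'m3':[.5263,-.098],'m4':[.5992,-.0834]}
def white(fn):
    im,K,T=load(fn); h=cv2.cvtColor(im,cv2.COLOR_BGR2HSV)
    m=((im[...,2].astype(int)-im[...,0]>6)&(h[...,1]<90)&(h[...,2]>95)).astype(np.uint8)
    k,l,st_,ce=cv2.connectedComponentsWithStats(cv2.morphologyEx(m,cv2.MORPH_CLOSE,np.ones((7,7))))
    return K,T,[(st_[i],ce[i]) for i in range(1,k) if 300<st_[i,4]<6000]
E
python3 - <<'E'
from h import *
K,T,b=white('w3.png')
for s,c in b: print(s,c.round(1),onz(c,.02,K,T,True).round(4))
for k,v in M.items(): print(k,proj(np.array([*v,.018]),K,T,True).round(1))
to([*M['m4'],.024])
E
```

```text
[ 252    0  173   62 5204] [307.3  23.4] [0.5731 0.0909 0.02  ]
[ 419    0   92   29 1376] [476.6  14. ] [0.728  0.1314 0.02  ]
[ 131  195   50   47 1762] [155.  217.2] [ 0.447 -0.096  0.02 ]
[ 296  195   46   51 1772] [318.4 220.5] [ 0.6011 -0.0847  0.02  ]
[ 210  204   49   50 1824] [234.4 228. ] [ 0.5259 -0.0992  0.02  ]
[ 123  285   46   48 1553] [145.9 308.6] [ 0.4335 -0.1933  0.02  ]
m1 [145.7 306.5]
m2 [154.9 215.9]
m3 [235.4 226.3]
m4 [316.5 218.4]
t 12.73 tcp [ 0.5961 -0.0824  0.2216] kiln [ -53.7 -301.6  179.6] yawY 6.02 tilt [-0.0024  0.0023] F [-0.6  0.2 -0.8] gap 0.676 gf 0.0
shift tool [-0.0018  0.0034  0.1976]
```

>>> servo_tool --rows '[[[0, 0, 0, -0.002, 0.004, 0.037, 0.35], [0, 0, 0, 0, 0, 0.037, 0.35], [0, 0, 0, 0, 0, 0.037, 0.35], [0, 0, 0, 0, 0, 0.037, 0.35], [0, 0, 0, 0, 0, 0.03, 0.35], [0, 0, 0, 0, 0, 0.02, 0.35], [0, 0, 0, 0, 0, 0, -0.3], [0, 0, 0, 0, 0, 0, -0.3]]]' --squeeze 30

```text
t: 13.4
tcp_pos: [0.6003, -0.0826, 0.0229]
tool_rot: [0.668, 0.744, -0.001, -0.002]
force: [1.3, 0.7, 0.2]
finger_gap: 0.433
gripper_force: 31.3
```

>>> servo_tool --rows '[[[0, 0, 0, 0, 0, 0, -0.4], [0, 0, 0, 0, 0, 0, -0.4], [0, 0, 0, 0, 0, -0.01, -0.4], [0, 0, 0, 0, 0, -0.03, -0.4], [0, 0, 0, 0, 0, -0.039, -0.4], [0, 0, 0, 0, 0, -0.039, -0.4], [0, 0, 0, 0, 0, -0.039, -0.4], [0, 0, 0, 0, 0, -0.039, -0.4]]]'

```text
t: 14.07
tcp_pos: [0.6009, -0.0846, 0.2244]
tool_rot: [0.669, 0.744, 0.001, 0.001]
force: [1.7, -0.2, -0.8]
finger_gap: 0.433
gripper_force: 31.3
```

Run:
```python
from h import *
to(kw(-38,-70,24))
```

```text
t 14.07 tcp [ 0.6009 -0.0846  0.2244] kiln [ -49.2 -304.3  182.4] yawY 6.08 tilt [ 0.0026 -0.0007] F [ 1.7 -0.2 -0.8] gap 0.433 gf 31.3
shift tool [0.2344 0.0107 0.1582]
```

>>> servo_tool --rows '[[[0, 0, 0, 0.005, 0, 0, -0.4], [0, 0, 0, 0.005, 0, 0, -0.4], [0, 0, 0, 0.005, 0, 0, -0.4], [0, 0, 0, 0.005, 0, 0, -0.4], [0, 0, 0, 0.005, 0, 0, -0.4], [0, 0, 0, 0.005, 0, 0, -0.4], [0, 0, 0, 0.005, 0, 0, -0.4], [0, 0, 0, 0.005, 0, 0, -0.4]]]'

```text
t: 14.73
tcp_pos: [0.5966, -0.0443, 0.2193]
tool_rot: [0.668, 0.744, -0.0, -0.001]
force: [0.6, -0.6, -0.5]
finger_gap: 0.435
gripper_force: 31.4
```

>>> servo_tool --rows '[[[0, 0, 0, 0, 0, 0, -0.4], [0, 0, 0, 0, 0, 0, -0.4], [0, 0, 0, 0, 0, 0, -0.4], [0, 0, 0, 0, 0, 0, -0.4], [0, 0, 0, 0, 0, 0, -0.4], [0, 0, 0, 0, 0, 0, -0.4], [0, 0, 0, 0, 0, 0, -0.4], [0, 0, 0, 0, 0, 0, -0.4]]]'

```text
t: 15.4
tcp_pos: [0.597, -0.0451, 0.2203]
tool_rot: [0.669, 0.744, 0.0, 0.0]
force: [0.1, 0.2, -0.5]
finger_gap: 0.433
gripper_force: 31.4
```

>>> servo_tool --rows '[[[0, 0, 0, 0, 0, 0, -0.4], [0, 0, 0, 0, 0, 0, -0.4], [0, 0, 0, 0, 0, 0, -0.4], [0, 0, 0, 0, 0, 0, -0.4], [0, 0, 0, 0, 0, 0, -0.4], [0, 0, 0, 0, 0, 0, -0.4], [0, 0, 0, 0, 0, 0, -0.4], [0, 0, 0, 0, 0, 0, -0.4]]]'

```text
t: 16.07
tcp_pos: [0.597, -0.0449, 0.2202]
tool_rot: [0.669, 0.744, 0.0, -0.0]
force: [0.5, 0.3, -1.7]
finger_gap: 0.438
gripper_force: 31.4
```

>>> servo_tool --rows '[[[0, 0, 0, 0, 0, 0, -0.4], [0, 0, 0, 0, 0, 0, -0.4], [0, 0, 0, 0, 0, 0, -0.4], [0, 0, 0, 0, 0, 0, -0.4], [0, 0, 0, 0, 0, 0, -0.4], [0, 0, 0, 0, 0, 0, -0.4], [0, 0, 0, 0, 0, 0, -0.4], [0, 0, 0, 0, 0, 0, -0.4]]]'

```text
t: 16.73
tcp_pos: [0.597, -0.0449, 0.2202]
tool_rot: [0.669, 0.744, -0.0, 0.0]
force: [0.5, 0.4, -1.3]
finger_gap: 0.434
gripper_force: 31.4
```

>>> servo_tool --rows '[[[0, 0, 0, 0, 0, 0, -0.4], [0, 0, 0, 0, 0, 0, -0.4], [0, 0, 0, 0, 0, 0, -0.4], [0, 0, 0, 0, 0, 0, -0.4], [0, 0, 0, 0, 0, 0, -0.4], [0, 0, 0, 0, 0, 0, -0.4], [0, 0, 0, 0, 0, 0, -0.4], [0, 0, 0, 0, 0, 0, -0.4]]]'

```text
t: 17.4
tcp_pos: [0.597, -0.0449, 0.2202]
tool_rot: [0.669, 0.744, 0.0, 0.0]
force: [0.1, 0.7, -0.5]
finger_gap: 0.437
gripper_force: 31.4
```

>>> servo_tool --rows '[[[0, 0, 0, 0, 0, 0, -0.4], [0, 0, 0, 0, 0, 0, -0.4], [0, 0, 0, 0, 0, 0, -0.4], [0, 0, 0, 0, 0, 0, -0.4], [0, 0, 0, 0, 0, 0, -0.4], [0, 0, 0, 0, 0, 0, -0.4], [0, 0, 0, 0, 0, 0, -0.4], [0, 0, 0, 0, 0, 0, -0.4]]]'

```text
t: 18.07
tcp_pos: [0.5969, -0.0449, 0.2202]
tool_rot: [0.669, 0.744, 0.0, -0.0]
force: [-0.0, -0.1, -1.1]
finger_gap: 0.435
gripper_force: 31.4
```

>>> servo_tool --rows '[[[0, 0, 0, 0, 0, 0, -0.4], [0, 0, 0, 0, 0, 0, -0.4], [0, 0, 0, 0, 0, 0, -0.4], [0, 0, 0, 0, 0, 0, -0.4], [0, 0, 0, 0, 0, 0, -0.4], [0, 0, 0, 0, 0, 0, -0.4], [0, 0, 0, 0, 0, 0, -0.4], [0, 0, 0, 0, 0, 0, -0.4]]]'

```text
t: 18.73
tcp_pos: [0.5969, -0.0449, 0.2202]
tool_rot: [0.669, 0.744, -0.0, -0.0]
force: [1.0, -0.2, -0.5]
finger_gap: 0.44
gripper_force: 31.4
```

>>> servo_tool --rows '[[[0, 0, 0, 0, 0, 0, -0.4], [0, 0, 0, 0, 0, 0, -0.4], [0, 0, 0, 0, 0, 0, -0.4], [0, 0, 0, 0, 0, 0, -0.4], [0, 0, 0, 0, 0, 0, -0.4], [0, 0, 0, 0, 0, 0, -0.4], [0, 0, 0, 0, 0, 0, -0.4], [0, 0, 0, 0, 0, 0, -0.4]]]'

```text
t: 19.4
tcp_pos: [0.597, -0.0449, 0.2202]
tool_rot: [0.669, 0.744, 0.0, 0.0]
force: [-0.7, -0.4, -0.5]
finger_gap: 0.44
gripper_force: 31.4
```

>>> servo_tool --rows '[[[0, 0, 0, 0, 0, 0, -0.4], [0, 0, 0, 0, 0, 0, -0.4], [0, 0, 0, 0, 0, 0, -0.4], [0, 0, 0, 0, 0, 0, -0.4], [0, 0, 0, 0, 0, 0, -0.4], [0, 0, 0, 0, 0, 0, -0.4], [0, 0, 0, 0, 0, 0, -0.4], [0, 0, 0, 0, 0, 0, -0.4]]]'

```text
t: 20.07
tcp_pos: [0.597, -0.0449, 0.2202]
tool_rot: [0.669, 0.744, 0.0, 0.0]
force: [0.0, -1.3, -0.9]
finger_gap: 0.438
gripper_force: 31.4
```

Run:
```python
from h import *
st(); a,Ka,Ta=shot('side','side4.png'); b,Kb,Tb=shot('scene','scene4.png')
m=np.hstack([cv2.resize(a[0:200,100:367],(400,300),interpolation=2),cv2.resize(b[150:480,200:640],(400,300))]); cv2.imwrite('pics/m4.png',cv2.convertScaleAbs(m,alpha=1.3))
# predicted pixels: handle centre & rod tip & slot for lid angles
for th in (1.25,1.32,1.44):
    h=kw(100-245*np.cos(th)-12*np.sin(th),0,48+245*np.sin(th)-12*np.cos(th)+0)
    h=kw(100-245.3*np.cos(th+.049),0,48+245.3*np.sin(th+.049))
    sl=kw(100-120*np.cos(th),-157,48+120*np.sin(th))
    print(th,proj(h,Ka,Ta).round(1),proj(sl,Ka,Ta).round(1),proj(h,Kb,Tb).round(1),proj(sl,Kb,Tb).round(1))
```

```text
t 20.07 tcp [ 0.597  -0.0449  0.2202] kiln [ -48.9 -264.4  178.2] yawY 6.09 tilt [ 0. -0.] F [ 0.  -1.3 -0.9] gap 0.438 gf 31.4
1.25 [261.2  57.5] [337.9 133.2] [432.3 285. ] [303.5 289.8]
1.32 [266.9  53.1] [340.4 130.5] [426.1 294. ] [300.1 293.3]
1.44 [276.8  47.1] [344.5 126.7] [414.2 311.9] [294.  299.9]
```

View pics/m4.png

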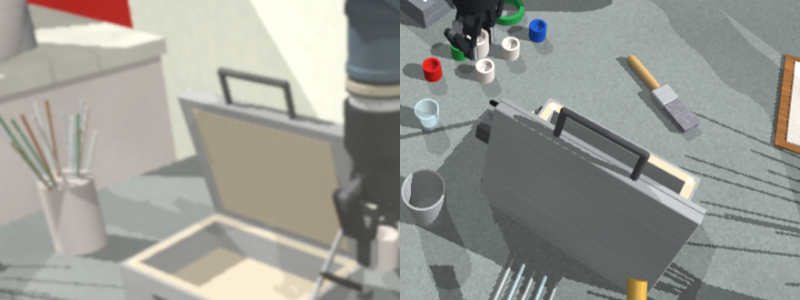

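>>> servo_tool --rows '[[[0, 0, 0, 0, 0, 0, -0.4], [0, 0, 0, 0, 0, 0, -0.4], [0, 0, 0, 0, 0, 0, -0.4], [0, 0, 0, 0, 0, 0, -0.4], [0, 0, 0, 0, 0, 0, -0.4], [0, 0, 0, 0, 0, 0, -0.4], [0, 0, 0, 0, 0, 0, -0.4], [0, 0, 0, 0, 0, 0, -0.4]]]'

```text
t: 20.83
tcp_pos: [0.597, -0.0449, 0.2202]
tool_rot: [0.669, 0.744, 0.0, -0.0]
force: [-0.6, -0.0, -0.4]
finger_gap: 0.438
gripper_force: 31.4
```

>>> servo_tool --rows '[[[0, 0, 0, 0, 0, 0, -0.4], [0, 0, 0, 0, 0, 0, -0.4], [0, 0, 0, 0, 0, 0, -0.4], [0, 0, 0, 0, 0, 0, -0.4], [0, 0, 0, 0, 0, 0, -0.4], [0, 0, 0, 0, 0, 0, -0.4], [0, 0, 0, 0, 0, 0, -0.4], [0, 0, 0, 0, 0, 0, -0.4]]]'

```text
t: 21.5
tcp_pos: [0.597, -0.0449, 0.2202]
tool_rot: [0.669, 0.744, 0.0, 0.0]
force: [1.0, -0.0, -1.0]
finger_gap: 0.438
gripper_force: 31.4
```

```bash
cat >> h.py <<'E'
def lid(fn):
    im,K,T=load(fn); g=im[30:78,225:312].max(2)<105
    k,l,s_,ce=cv2.connectedComponentsWithStats(g.astype(np.uint8)); i=1+np.argmax(s_[1:,4]); ys,xs=np.nonzero(l==i)
    # bar: fit along the top of the component
    top=[(x+225,ys[xs==x].mean()+30) for x in np.unique(xs) if 0<(ys[xs==x].max()-ys[xs==x].min())<8]
    top=np.array(top); mid=np.median(top,0)
    best=min(np.arange(1.0,1.5,.005),key=lambda th:np.hypot(*(proj(kw(100-245.3*np.cos(th+.049),0,48+245.3*np.sin(th+.049)),K,T)-mid)))
    print(fn,'bar mid',mid.round(1),'x',top[:,0].min(),top[:,0].max(),'lid~',round(best,3))
E
python3 - <<'E'
from h import *
st(); shot('side','side5.png')
for f in ('side3.png','side4.png','side5.png'): lid(f)
E
```

```text
t 21.5 tcp [ 0.597  -0.0449  0.2202] kiln [ -48.9 -264.4  178.2] yawY 6.09 tilt [ 0. -0.] F [ 1. -0. -1.] gap 0.438 gf 31.4
side3.png bar mid [278.5  48.5] x 253.0 303.0 lid~ 1.45
side4.png bar mid [272.5  52.5] x 246.0 297.0 lid~ 1.37
side5.png bar mid [271.   54.5] x 244.0 295.0 lid~ 1.345
```

>>> servo_tool --rows '[[[0, 0, 0, 0, 0, 0, -0.4], [0, 0, 0, 0, 0, 0, -0.4], [0, 0, 0, 0, 0, 0, -0.4], [0, 0, 0, 0, 0, 0, -0.4], [0, 0, 0, 0, 0, 0, -0.4], [0, 0, 0, 0, 0, 0, -0.4], [0, 0, 0, 0, 0, 0, -0.4], [0, 0, 0, 0, 0, 0, -0.4]]]'

```text
t: 22.22
tcp_pos: [0.597, -0.0449, 0.2202]
tool_rot: [0.669, 0.744, -0.0, 0.0]
force: [0.1, -0.1, -1.0]
finger_gap: 0.432
gripper_force: 31.4
```

>>> servo_tool --rows '[[[0, 0, 0, 0, 0, 0, -0.4], [0, 0, 0, 0, 0, 0, -0.4], [0, 0, 0, 0, 0, 0, -0.4], [0, 0, 0, 0, 0, 0, -0.4], [0, 0, 0, 0, 0, 0, -0.4], [0, 0, 0, 0, 0, 0, -0.4], [0, 0, 0, 0, 0, 0, -0.4], [0, 0, 0, 0, 0, 0, -0.4]]]'

```text
t: 22.88
tcp_pos: [0.597, -0.0449, 0.2202]
tool_rot: [0.669, 0.744, -0.0, -0.0]
force: [-0.0, -0.2, -1.2]
finger_gap: 0.436
gripper_force: 31.4
```

>>> servo_tool --rows '[[[0, 0, 0, 0, 0, 0, -0.4], [0, 0, 0, 0, 0, 0, -0.4], [0, 0, 0, 0, 0, 0, -0.4], [0, 0, 0, 0, 0, 0, -0.4], [0, 0, 0, 0, 0, 0, -0.4], [0, 0, 0, 0, 0, 0, -0.4], [0, 0, 0, 0, 0, 0, -0.4], [0, 0, 0, 0, 0, 0, -0.4]]]'

```text
t: 23.55
tcp_pos: [0.597, -0.0449, 0.2202]
tool_rot: [0.669, 0.744, 0.0, 0.0]
force: [-0.9, -0.0, -1.1]
finger_gap: 0.432
gripper_force: 31.4
```

>>> servo_tool --rows '[[[0, 0, 0, 0, 0, 0, -0.4], [0, 0, 0, 0, 0, 0, -0.4], [0, 0, 0, 0, 0, 0, -0.4], [0, 0, 0, 0, 0, 0, -0.4], [0, 0, 0, 0, 0, 0, -0.4], [0, 0, 0, 0, 0, 0, -0.4], [0, 0, 0, 0, 0, 0, -0.4], [0, 0, 0, 0, 0, 0, -0.4]]]'

```text
t: 24.22
tcp_pos: [0.597, -0.0449, 0.2202]
tool_rot: [0.669, 0.744, 0.0, 0.0]
force: [-0.4, -0.3, -0.4]
finger_gap: 0.433
gripper_force: 31.4
```

>>> servo_tool --rows '[[[0, 0, 0, 0, 0, 0, -0.4], [0, 0, 0, 0, 0, 0, -0.4], [0, 0, 0, 0, 0, 0, -0.4], [0, 0, 0, 0, 0, 0, -0.4], [0, 0, 0, 0, 0, 0, -0.4], [0, 0, 0, 0, 0, 0, -0.4], [0, 0, 0, 0, 0, 0, -0.4], [0, 0, 0, 0, 0, 0, -0.4]]]'

```text
t: 24.88
tcp_pos: [0.5969, -0.0449, 0.2202]
tool_rot: [0.669, 0.744, -0.0, -0.0]
force: [0.1, -0.5, -0.9]
finger_gap: 0.432
gripper_force: 31.4
```

>>> servo_tool --rows '[[[0, 0, 0, 0, 0, 0, -0.4], [0, 0, 0, 0, 0, 0, -0.4], [0, 0, 0, 0, 0, 0, -0.4], [0, 0, 0, 0, 0, 0, -0.4], [0, 0, 0, 0, 0, 0, -0.4], [0, 0, 0, 0, 0, 0, -0.4], [0, 0, 0, 0, 0, 0, -0.4], [0, 0, 0, 0, 0, 0, -0.4]]]'

```text
t: 25.55
tcp_pos: [0.597, -0.0449, 0.2202]
tool_rot: [0.669, 0.744, 0.0, 0.0]
force: [0.3, 0.0, -1.2]
finger_gap: 0.435
gripper_force: 31.4
```

Run:
```python
from h import *
st(); shot('side','side6.png'); lid('side6.png')
```

```text
t 25.55 tcp [ 0.597  -0.0449  0.2202] kiln [ -48.9 -264.4  178.2] yawY 6.09 tilt [ 0. -0.] F [ 0.3  0.  -1.2] gap 0.435 gf 31.4
side6.png bar mid [265.   59.5] x 237.0 287.0 lid~ 1.265
```

>>> servo_tool --rows '[[[0, 0, 0, 0, 0, 0, -0.4], [0, 0, 0, 0, 0, 0, -0.4], [0, 0, 0, 0, 0, 0, -0.4], [0, 0, 0, 0, 0, 0, -0.4], [0, 0, 0, 0, 0, 0, -0.4], [0, 0, 0, 0, 0, 0, -0.4], [0, 0, 0, 0, 0, 0, -0.4], [0, 0, 0, 0, 0, 0, -0.4]]]'

```text
t: 26.27
tcp_pos: [0.5969, -0.0449, 0.2202]
tool_rot: [0.669, 0.744, -0.0, -0.0]
force: [-0.3, 0.4, -0.2]
finger_gap: 0.434
gripper_force: 31.4
```

Run:
```python
from h import *
st(); shot('side','side7.png'); lid('side7.png')
shot('wrist','w4.png')
```

```text
t 26.27 tcp [ 0.5969 -0.0449  0.2202] kiln [ -48.9 -264.4  178.2] yawY 6.09 tilt [-0.0001 -0.    ] F [-0.3  0.4 -0.2] gap 0.434 gf 31.4
side7.png bar mid [265.   59.5] x 237.0 287.0 lid~ 1.265
```

View pics/w4.png

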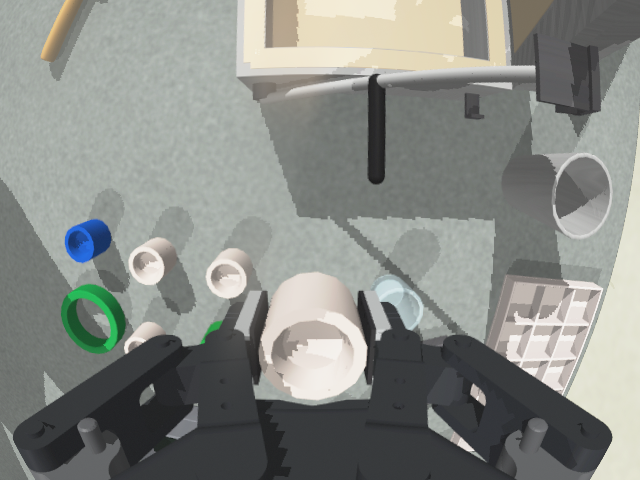

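>>> servo_tool --rows '[[[0, 0, 0, 0.038, 0.002, 0, -0.4], [0, 0, 0, 0.039, 0.002, 0, -0.4], [0, 0, 0, 0.039, 0.002, 0, -0.4], [0, 0, 0, 0.039, 0.002, 0, -0.4], [0, 0, 0, 0.039, 0.002, 0, -0.4], [0, 0, 0, 0, 0, 0.02, -0.4], [0, 0, 0, 0, 0, 0.03, -0.4], [0, 0, 0, 0, 0, 0.03, -0.4]]]'

```text
t: 27.03
tcp_pos: [0.5872, 0.1506, 0.1406]
tool_rot: [0.668, 0.745, 0.001, 0.001]
force: [-0.6, -0.4, -1.6]
finger_gap: 0.438
gripper_force: 31.4
```

>>> servo_tool --rows '[[[0, 0, 0, 0, 0, 0.03, -0.4], [0, 0, 0, 0, 0, 0.02, -0.4], [0, 0, 0, 0, 0, 0.01, -0.4], [0, 0, 0, 0, 0, 0.005, -0.4], [0, 0, 0, 0, 0, 0, -0.4]]]'

```text
t: 27.45
tcp_pos: [0.5862, 0.149, 0.0746]
tool_rot: [0.669, 0.744, -0.0, -0.0]
force: [-0.1, -0.3, -0.6]
finger_gap: 0.43
gripper_force: 31.4
```

Run:
```python
from h import *
to(kw(-38,-70,23))
```

```text
t 27.45 tcp [0.5862 0.149  0.0746] kiln [-39.  -70.4  32.6] yawY 6.09 tilt [-0.0011 -0.0001] F [-0.1 -0.3 -0.6] gap 0.43 gf 31.4
shift tool [0.0004 0.001  0.0096]
```

>>> servo_tool --rows '[[[0, 0, 0, 0, 0.001, 0.003, -0.4], [0, 0, 0, 0, 0, 0.003, -0.4], [0, 0, 0, 0, 0, 0.002, -0.4], [0, 0, 0, 0, 0, 0.001, -0.4], [0, 0, 0, 0, 0, 0.001, -0.4], [0, 0, 0, 0, 0, 0, -0.4]]]'

```text
t: 27.95
tcp_pos: [0.5874, 0.1491, 0.0654]
tool_rot: [0.669, 0.744, 0.0, 0.0]
force: [0.4, 0.0, -0.6]
finger_gap: 0.434
gripper_force: 31.4
```

>>> servo_tool --rows '[[[0, 0, 0, 0, 0, 0, -0.05], [0, 0, 0, 0, 0, 0, 0.03], [0, 0, 0, 0, 0, 0, 0.06], [0, 0, 0, 0, 0, 0, 0.06], [0, 0, 0, 0, 0, -0.01, 0.06], [0, 0, 0, 0, 0, -0.03, 0.06], [0, 0, 0, 0, 0, -0.04, 0.06], [0, 0, 0, 0, 0, -0.04, 0.06]]]'

```text
t: 28.62
tcp_pos: [0.5864, 0.1491, 0.1862]
tool_rot: [0.669, 0.744, -0.001, -0.001]
force: [0.1, -0.4, 0.5]
finger_gap: 0.531
gripper_force: 0.0
```

>>> servo_tool --rows '[[[0, 0, 0, 0, 0, -0.03, 0.06], [0, 0, 0, 0, 0, 0, 0.06]]]'

```text
t: 28.78
tcp_pos: [0.5912, 0.1495, 0.2233]
tool_rot: [0.668, 0.744, 0.005, 0.005]
force: [0.3, 0.1, 0.1]
finger_gap: 0.528
gripper_force: 0.0
```

Run:
```python
from h import *
shot('wrist','w5.png');shot('side','side8.png'); lid('side8.png')
K,T,b=white('w5.png')
for s,c in b: print(s,c.round(1),onz(c,.06,K,T,True).round(4),wk(onz(c,.062,K,T,True)).round(0))
to([.5261,-.0985,.024])
```

```text
side8.png bar mid [286.   73.5] x 237.0 288.0 lid~ 1.38
[ 259  313  108   19 1957] [312.2 322. ] [0.6034 0.0721 0.06  ] [ -30. -148.   20.]
[160 405  26  30 304] [174.1 422.5] [ 0.4712 -0.069   0.06  ] [-176. -273.   20.]
[600 444  36  36 655] [618.5 467.5] [ 1.1732 -0.2038  0.06  ] [ 503. -480.   20.]
t 28.88 tcp [0.588  0.1492 0.2177] kiln [-37.2 -70.4 175.7] yawY 6.09 tilt [0.0044 0.0003] F [ 0.3 -0.4 -1.1] gap 0.531 gf 0.0
shift tool [-0.2397 -0.0887  0.1933]
```

View pics/w5.png

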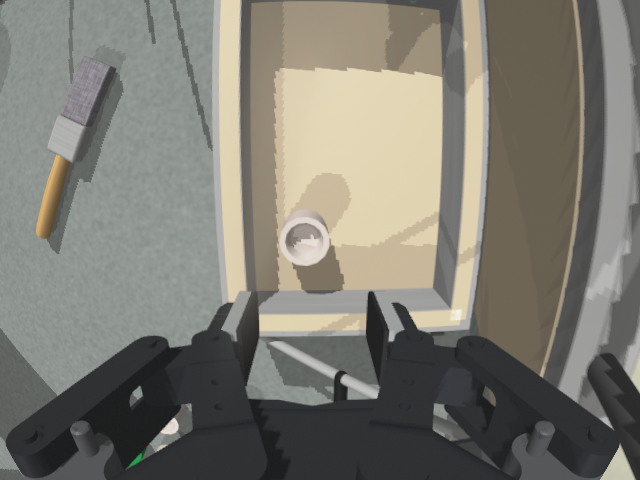

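>>> servo_tool --rows '[[[0, 0, 0, -0.034, -0.0127, 0, 0.35], [0, 0, 0, -0.034, -0.0127, 0, 0.35], [0, 0, 0, -0.034, -0.0127, 0, 0.35], [0, 0, 0, -0.034, -0.0127, 0, 0.35], [0, 0, 0, -0.034, -0.0127, 0, 0.35], [0, 0, 0, -0.034, -0.0127, 0, 0.35], [0, 0, 0, -0.034, -0.0127, 0, 0.35], [0, 0, 0, 0, 0, 0, 0.35]]]'

```text
t: 29.55
tcp_pos: [0.5223, -0.1023, 0.2138]
tool_rot: [0.671, 0.742, -0.002, -0.001]
force: [0.1, -0.2, 0.7]
finger_gap: 0.676
gripper_force: 0.0
```

```bash
cat >> h.py <<'E'
def look(fn,z=.02):
    shot('wrist',fn); K,T,b=white(fn)
    for s,c in b:
        if abs(s[2]-s[3])<25: print(s[:4],s[4],onz(c,z,K,T,True).round(4))
E
python3 - <<'E'
from h import *
look('w6.png'); to([.5261,-.0985,.024])
E
```

```text
[202 186  50  50] 1906 [ 0.4466 -0.0965  0.02  ]
[294 197  46  52] 1863 [ 0.5264 -0.0996  0.02  ]
[186 283  44  43] 804 [ 0.4277 -0.185   0.02  ]
t 29.6 tcp [ 0.5227 -0.0997  0.2138] kiln [-128.6 -311.   171.8] yawY 5.77 tilt [-0.0031  0.0009] F [ 0.2  0.3 -0.3] gap 0.678 gf 0.0
shift tool [0.0006 0.0041 0.1898]
```

>>> servo_tool --rows '[[[0, 0, 0, 0, 0.003, 0.037, 0.35], [0, 0, 0, 0, 0, 0.037, 0.35], [0, 0, 0, 0, 0, 0.037, 0.35], [0, 0, 0, 0, 0, 0.037, 0.35], [0, 0, 0, 0, 0, 0.028, 0.35], [0, 0, 0, 0, 0, 0.014, 0.35], [0, 0, 0, 0, 0, 0, -0.3], [0, 0, 0, 0, 0, 0, -0.3]]]'

```text
t: 30.27
tcp_pos: [0.526, -0.0952, 0.0238]
tool_rot: [0.668, 0.744, -0.001, -0.002]
force: [0.0, -0.5, -1.0]
finger_gap: 0.433
gripper_force: 31.4
```

>>> servo_tool --rows '[[[0, 0, 0, 0, 0, 0, -0.4], [0, 0, 0, 0, 0, 0, -0.4], [0, 0, 0, 0, 0, -0.01, -0.4], [0, 0, 0, 0, 0, -0.03, -0.4], [0, 0, 0, 0, 0, -0.039, -0.4], [0, 0, 0, 0, 0, -0.039, -0.4], [0, 0, 0, 0, 0, -0.039, -0.4], [0, 0, 0, 0, 0, -0.039, -0.4]]]'

```text
t: 30.93
tcp_pos: [0.5266, -0.0964, 0.225]
tool_rot: [0.669, 0.744, 0.0, 0.001]
force: [1.4, -0.0, -1.1]
finger_gap: 0.435
gripper_force: 31.4
```

Run:
```python
from h import *
to(kw(-38,-15,23.5))
```

```text
t 30.93 tcp [ 0.5266 -0.0964  0.225 ] kiln [-124.3 -308.1  183. ] yawY 6.09 tilt [ 0.002  -0.0008] F [ 1.4 -0.  -1.1] gap 0.435 gf 31.4
shift tool [0.2933 0.086  0.1593]
```

>>> servo_tool --rows '[[[0, 0, 0, 0.0366, 0.0108, 0, -0.4], [0, 0, 0, 0.0366, 0.0108, 0, -0.4], [0, 0, 0, 0.0366, 0.0108, 0, -0.4], [0, 0, 0, 0.0366, 0.0108, 0, -0.4], [0, 0, 0, 0.0366, 0.0108, 0, -0.4], [0, 0, 0, 0.0366, 0.0108, 0, -0.4], [0, 0, 0, 0.0366, 0.0108, 0, -0.4], [0, 0, 0, 0.0366, 0.0108, 0, -0.4]]]'

```text
t: 31.6
tcp_pos: [0.5817, 0.2056, 0.2234]
tool_rot: [0.669, 0.744, 0.001, 0.001]
force: [1.3, -0.7, 0.0]
finger_gap: 0.435
gripper_force: 31.7
```

>>> servo_tool --rows '[[[0, 0, 0, 0, 0, 0.02, -0.4], [0, 0, 0, 0, 0, 0.03, -0.4], [0, 0, 0, 0, 0, 0.03, -0.4], [0, 0, 0, 0, 0, 0.03, -0.4], [0, 0, 0, 0, 0, 0.02, -0.4], [0, 0, 0, 0, 0, 0.01, -0.4], [0, 0, 0, 0, 0, 0.005, -0.4], [0, 0, 0, 0, 0, 0, -0.4]]]'

```text
t: 32.27
tcp_pos: [0.582, 0.2036, 0.0766]
tool_rot: [0.669, 0.744, 0.0, 0.0]
force: [0.0, 0.3, -0.8]
finger_gap: 0.437
gripper_force: 31.7
```

Run:
```python
from h import *
to(kw(-38,-15,23.5))
```

```text
t 32.27 tcp [0.582  0.2036 0.0766] kiln [-37.4 -15.7  34.6] yawY 6.08 tilt [ 0.0001 -0.    ] F [ 0.   0.3 -0.8] gap 0.437 gf 31.7
shift tool [ 0.0007 -0.0007  0.0111]
```

>>> servo_tool --rows '[[[0, 0, 0, 0, 0, 0.004, -0.4], [0, 0, 0, 0, 0, 0.003, -0.4], [0, 0, 0, 0, 0, 0.002, -0.4], [0, 0, 0, 0, 0, 0.001, -0.4], [0, 0, 0, 0, 0, 0.001, -0.4], [0, 0, 0, 0, 0, 0, -0.4]]]'

```text
t: 32.77
tcp_pos: [0.582, 0.2037, 0.0653]
tool_rot: [0.669, 0.744, 0.0, 0.0]
force: [-0.2, -0.2, -0.7]
finger_gap: 0.435
gripper_force: 31.7
```

>>> servo_tool --rows '[[[0, 0, 0, 0, 0, 0, -0.05], [0, 0, 0, 0, 0, 0, 0.03], [0, 0, 0, 0, 0, 0, 0.06], [0, 0, 0, 0, 0, 0, 0.06], [0, 0, 0, 0, 0, -0.01, 0.06], [0, 0, 0, 0, 0, -0.03, 0.06], [0, 0, 0, 0, 0, -0.04, 0.06], [0, 0, 0, 0, 0, -0.04, 0.06]]]'

```text
t: 33.43
tcp_pos: [0.5811, 0.2035, 0.1862]
tool_rot: [0.669, 0.744, -0.001, -0.001]
force: [0.9, 0.4, -0.4]
finger_gap: 0.525
gripper_force: 0.0
```

>>> servo_tool --rows '[[[0, 0, 0, 0, 0, -0.03, 0.06], [0, 0, 0, -0.02, -0.01, 0, 0.06], [0, 0, 0, 0, 0, 0, 0.06]]]'

```text
t: 33.68
tcp_pos: [0.5744, 0.181, 0.2188]
tool_rot: [0.669, 0.743, 0.001, 0.002]
force: [-0.8, -0.0, -0.1]
finger_gap: 0.528
gripper_force: 0.0
```

Run:
```python
from h import *
to([.4463,-.0959,.024])
```

```text
t 33.68 tcp [0.5744 0.181  0.2188] kiln [-47.3 -37.3 176.8] yawY 6.06 tilt [ 0.0046 -0.001 ] F [-0.8 -0.  -0.1] gap 0.528 gf 0.0
shift tool [-0.2616 -0.1575  0.1945]
```

>>> servo_tool --rows '[[[0, 0, 0, -0.0327, -0.0195, 0, 0.35], [0, 0, 0, -0.0327, -0.0195, 0, 0.35], [0, 0, 0, -0.0327, -0.0195, 0, 0.35], [0, 0, 0, -0.0327, -0.0195, 0, 0.35], [0, 0, 0, -0.0327, -0.0195, 0, 0.35], [0, 0, 0, -0.0327, -0.0195, 0, 0.35], [0, 0, 0, -0.0327, -0.0195, 0, 0.35], [0, 0, 0, -0.0327, -0.0195, 0, 0.35]]]'

```text
t: 34.35
tcp_pos: [0.4455, -0.0949, 0.2151]
tool_rot: [0.668, 0.744, -0.0, -0.0]
force: [1.7, -0.4, -0.6]
finger_gap: 0.677
gripper_force: 0.0
```

>>> servo_tool --rows '[[[0, 0, 0, 0, 0, 0, 0.35], [0, 0, 0, 0, 0, 0, 0.35]]]'

```text
t: 34.52
tcp_pos: [0.4461, -0.0953, 0.2151]
tool_rot: [0.67, 0.742, 0.0, -0.001]
force: [0.7, -0.3, 0.8]
finger_gap: 0.672
gripper_force: 0.0
```

Run:
```python
from h import *
look('w7.png'); to([.4463,-.0959,.024])
```

```text
[289 202  46  51] 1830 [ 0.4473 -0.097   0.02  ]
[266 298  41  52] 1763 [ 0.4332 -0.1939  0.02  ]
t 34.57 tcp [ 0.4466 -0.0941  0.2151] kiln [-203.7 -297.4  173.1] yawY 5.94 tilt [-0.0004  0.0009] F [ 0.4 -0.2 -0.1] gap 0.672 gf 0.0
shift tool [-0.0019 -0.0004  0.1911]
```

>>> servo_tool --rows '[[[0, 0, 0, -0.002, 0, 0.037, 0.35], [0, 0, 0, 0, 0, 0.037, 0.35], [0, 0, 0, 0, 0, 0.037, 0.35], [0, 0, 0, 0, 0, 0.037, 0.35], [0, 0, 0, 0, 0, 0.028, 0.35], [0, 0, 0, 0, 0, 0.015, 0.35], [0, 0, 0, 0, 0, 0, -0.3], [0, 0, 0, 0, 0, 0, -0.3]]]'

```text
t: 35.23
tcp_pos: [0.4469, -0.0942, 0.0234]
tool_rot: [0.668, 0.744, -0.0, -0.001]
force: [-0.8, 0.1, -0.8]
finger_gap: 0.431
gripper_force: 31.0
```

>>> servo_tool --rows '[[[0, 0, 0, 0, 0, 0, -0.4], [0, 0, 0, 0, 0, 0, -0.4], [0, 0, 0, 0, 0, -0.01, -0.4], [0, 0, 0, 0, 0, -0.03, -0.4], [0, 0, 0, 0, 0, -0.039, -0.4], [0, 0, 0, 0, 0, -0.039, -0.4], [0, 0, 0, 0, 0, -0.039, -0.4], [0, 0, 0, 0, 0, -0.039, -0.4]]]'

```text
t: 35.9
tcp_pos: [0.4463, -0.0955, 0.2239]
tool_rot: [0.669, 0.744, 0.0, 0.001]
force: [-0.0, -1.0, -1.1]
finger_gap: 0.431
gripper_force: 31.0
```

Run:
```python
from h import *
to(kw(-38,40,23.5))
```

```text
t 35.9 tcp [ 0.4463 -0.0955  0.2239] kiln [-204.1 -298.7  181.9] yawY 6.08 tilt [ 0.002  -0.0009] F [-0.  -1.  -1.1] gap 0.431 gf 31.0
shift tool [0.339  0.1657 0.1583]
```

>>> servo_tool --rows '[[[0, 0, 0, 0.0339, 0.0166, 0, -0.4], [0, 0, 0, 0.0339, 0.0166, 0, -0.4], [0, 0, 0, 0.0339, 0.0166, 0, -0.4], [0, 0, 0, 0.0339, 0.0166, 0, -0.4], [0, 0, 0, 0.0339, 0.0166, 0, -0.4], [0, 0, 0, 0.0339, 0.0166, 0, -0.4], [0, 0, 0, 0.0339, 0.0166, 0, -0.4], [0, 0, 0, 0.0339, 0.0166, 0, -0.4]]]'

```text
t: 36.57
tcp_pos: [0.55, 0.1898, 0.2224]
tool_rot: [0.668, 0.744, 0.001, 0.001]
force: [0.7, -1.2, -0.4]
finger_gap: 0.435
gripper_force: 31.2
```

>>> servo_tool --rows '[[[0, 0, 0, 0.0339, 0.0166, 0, -0.4], [0, 0, 0, 0.0339, 0.0166, 0, -0.4], [0, 0, 0, 0, 0, 0.02, -0.4], [0, 0, 0, 0, 0, 0.03, -0.4], [0, 0, 0, 0, 0, 0.03, -0.4], [0, 0, 0, 0, 0, 0.03, -0.4], [0, 0, 0, 0, 0, 0.02, -0.4], [0, 0, 0, 0, 0, 0.01, -0.4]]]'

```text
t: 37.23
tcp_pos: [0.5741, 0.2584, 0.079]
tool_rot: [0.669, 0.744, -0.002, -0.001]
force: [-0.2, -0.5, -1.8]
finger_gap: 0.437
gripper_force: 31.2
```

>>> servo_tool --rows '[[[0, 0, 0, 0, 0, 0.004, -0.4], [0, 0, 0, 0, 0, 0, -0.4]]]'

```text
t: 37.4
tcp_pos: [0.5761, 0.2587, 0.0769]
tool_rot: [0.669, 0.744, 0.0, 0.0]
force: [0.6, -0.3, 0.2]
finger_gap: 0.432
gripper_force: 31.2
```

Run:
```python
from h import *
to(kw(-38,40,23.5))
```

```text
t 37.4 tcp [0.5761 0.2587 0.0769] kiln [-37.4  39.7  34.9] yawY 6.08 tilt [0.0002 0.0001] F [ 0.6 -0.3  0.2] gap 0.432 gf 31.2
shift tool [ 0.0003 -0.0006  0.0114]
```

>>> servo_tool --rows '[[[0, 0, 0, 0, 0, 0.004, -0.4], [0, 0, 0, 0, 0, 0.003, -0.4], [0, 0, 0, 0, 0, 0.002, -0.4], [0, 0, 0, 0, 0, 0.001, -0.4], [0, 0, 0, 0, 0, 0.0012, -0.4], [0, 0, 0, 0, 0, 0, -0.4]]]'

```text
t: 37.9
tcp_pos: [0.5763, 0.2588, 0.0651]
tool_rot: [0.669, 0.744, 0.0, 0.0]
force: [-0.3, -0.9, -0.7]
finger_gap: 0.437
gripper_force: 31.2
```

>>> servo_tool --rows '[[[0, 0, 0, 0, 0, 0, -0.05], [0, 0, 0, 0, 0, 0, 0.03], [0, 0, 0, 0, 0, 0, 0.06], [0, 0, 0, 0, 0, 0, 0.06], [0, 0, 0, 0, 0, -0.01, 0.06], [0, 0, 0, 0, 0, -0.03, 0.06], [0, 0, 0, 0, 0, -0.04, 0.06], [0, 0, 0, 0, 0, -0.04, 0.06]]]'

```text
t: 38.57
tcp_pos: [0.5752, 0.2586, 0.1859]
tool_rot: [0.669, 0.744, -0.001, -0.001]
force: [1.4, 0.3, 1.0]
finger_gap: 0.535
gripper_force: 0.0
```

>>> servo_tool --rows '[[[0, 0, 0, 0, 0, -0.03, 0.06], [0, 0, -7.16, 0, 0, 0, 0.06], [0, 0, -7.16, 0, 0, 0, 0.06], [0, 0, -7.16, 0, 0, 0, 0.06], [0, 0, -7.16, 0, 0, 0, 0.06], [0, 0, -7.16, 0, 0, 0, 0.06], [0, 0, -7.16, 0, 0, 0, 0.06]]]'

```text
t: 39.15
tcp_pos: [0.576, 0.2588, 0.216]
tool_rot: [0.347, 0.938, 0.0, 0.0]
force: [-0.0, -0.1, 0.2]
finger_gap: 0.528
gripper_force: 0.0
```

Run:
```python
from h import *
to([.433,-.193,.024])
```

```text
t 39.15 tcp [0.576  0.2588 0.216 ] kiln [-37.5  39.8 174. ] yawY 49.41 tilt [0.0007 0.0002] F [-0.  -0.1  0.2] gap 0.528 gf 0.0
shift tool [-0.1853 -0.4362  0.1918]
```

>>> servo_tool --rows '[[[0, 0, 0, -0.0154, -0.0363, 0, 0.35], [0, 0, 0, -0.0154, -0.0363, 0, 0.35], [0, 0, 0, -0.0154, -0.0363, 0, 0.35], [0, 0, 0, -0.0154, -0.0363, 0, 0.35], [0, 0, 0, -0.0154, -0.0363, 0, 0.35], [0, 0, 0, -0.0154, -0.0363, 0, 0.35], [0, 0, 0, -0.0154, -0.0363, 0, 0.35], [0, 0, 0, -0.0154, -0.0363, 0, 0.35]]]'

```text
t: 39.82
tcp_pos: [0.4781, -0.0428, 0.2159]
tool_rot: [0.35, 0.937, 0.0, 0.001]
force: [0.7, 0.3, -0.2]
finger_gap: 0.673
gripper_force: 0.0
```

>>> servo_tool --rows '[[[0, 0, 0, -0.0154, -0.0363, 0, 0.35], [0, 0, 0, -0.0154, -0.0363, 0, 0.35], [0, 0, 0, -0.0154, -0.0363, 0, 0.35], [0, 0, 0, -0.0154, -0.0363, 0, 0.35], [0, 0, 0, 0, 0, 0, 0.35], [0, 0, 0, 0, 0, 0, 0.35], [0, 0, 0, 0, 0, 0, 0.35]]]'

```text
t: 40.4
tcp_pos: [0.43, -0.1911, 0.2154]
tool_rot: [0.35, 0.937, 0.0, -0.0]
force: [-0.6, -0.1, -1.1]
finger_gap: 0.675
gripper_force: 0.0
```

Run:
```python
from h import *
look('w8.png'); to([.433,-.193,.024])
```

```text
[288 204  46  51] 1842 [ 0.4338 -0.1945  0.02  ]
[469 440  43  36] 540 [ 0.8245 -0.215   0.02  ]
t 40.45 tcp [ 0.4301 -0.1904  0.2153] kiln [-230.2 -391.3  173.3] yawY 49.08 tilt [-0.      0.0005] F [-0.4 -0.9  0.1] gap 0.677 gf 0.0
shift tool [-0.004  -0.0002  0.1913]
```

View pics/w8.png

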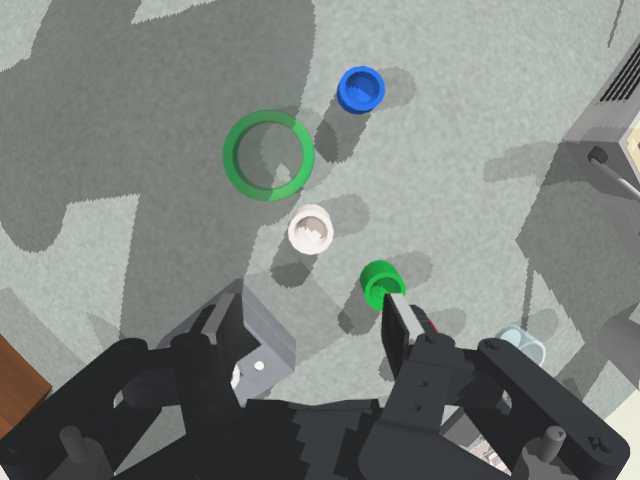

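>>> servo_tool --rows '[[[0, 0, 0, -0.004, 0, 0.037, 0.35], [0, 0, 0, 0, 0, 0.037, 0.35], [0, 0, 0, 0, 0, 0.037, 0.35], [0, 0, 0, 0, 0, 0.037, 0.35], [0, 0, 0, 0, 0, 0.028, 0.35], [0, 0, 0, 0, 0, 0.015, 0.35], [0, 0, 0, 0, 0, 0, -0.3], [0, 0, 0, 0, 0, 0, -0.3]]]'

```text
t: 41.12
tcp_pos: [0.4332, -0.1922, 0.0236]
tool_rot: [0.349, 0.937, 0.0, -0.001]
force: [-0.4, 1.2, -0.7]
finger_gap: 0.436
gripper_force: 31.0
```

>>> servo_tool --rows '[[[0, 0, 0, 0, 0, 0, -0.4], [0, 0, 0, 0, 0, 0, -0.4], [0, 0, 0, 0, 0, -0.01, -0.4], [0, 0, 0, 0, 0, -0.03, -0.4], [0, 0, 0, 0, 0, -0.039, -0.4], [0, 0, 0, 0, 0, -0.039, -0.4], [0, 0, 0, 0, 0, -0.039, -0.4], [0, 0, 0, 0, 0, -0.039, -0.4]]]'

```text
t: 41.78
tcp_pos: [0.4326, -0.1935, 0.2237]
tool_rot: [0.35, 0.937, -0.0, 0.001]
force: [0.6, -1.2, -1.5]
finger_gap: 0.438
gripper_force: 31.0
```

>>> servo_tool --rows '[[[0, 0, 7.16, 0, 0, 0, -0.4], [0, 0, 7.16, 0, 0, 0, -0.4], [0, 0, 7.16, 0, 0, 0, -0.4], [0, 0, 7.16, 0, 0, 0, -0.4], [0, 0, 7.16, 0, 0, 0, -0.4], [0, 0, 7.16, 0, 0, 0, -0.4], [0, 0, 0, 0, 0, 0, -0.4]]]'

```text
t: 42.37
tcp_pos: [0.4329, -0.1937, 0.2217]
tool_rot: [0.669, 0.743, 0.0, 0.001]
force: [0.3, 0.5, -1.1]
finger_gap: 0.434
gripper_force: 31.2
```

Run:
```python
from h import *
to(kw(-38,94,23.5))
```

```text
t 42.37 tcp [ 0.4329 -0.1937  0.2217] kiln [-227.9 -394.9  179.7] yawY 5.97 tilt [ 0.0017 -0.0013] F [ 0.3  0.5 -1.1] gap 0.434 gf 31.2
shift tool [0.4896 0.1885 0.1557]
```

>>> servo_tool --rows '[[[0, 0, 0, 0.0377, 0.0145, 0, -0.4], [0, 0, 0, 0.0377, 0.0145, 0, -0.4], [0, 0, 0, 0.0377, 0.0145, 0, -0.4], [0, 0, 0, 0.0377, 0.0145, 0, -0.4], [0, 0, 0, 0.0377, 0.0145, 0, -0.4], [0, 0, 0, 0.0377, 0.0145, 0, -0.4], [0, 0, 0, 0.0377, 0.0145, 0, -0.4], [0, 0, 0, 0.0377, 0.0145, 0, -0.4]]]'

```text
t: 43.03
tcp_pos: [0.5164, 0.1203, 0.2213]
tool_rot: [0.667, 0.745, 0.0, 0.001]
force: [0.6, -1.2, -0.4]
finger_gap: 0.439
gripper_force: 31.2
```

>>> servo_tool --rows '[[[0, 0, 0, 0.0377, 0.0145, 0, -0.4], [0, 0, 0, 0.0377, 0.0145, 0, -0.4], [0, 0, 0, 0.0377, 0.0145, 0, -0.4], [0, 0, 0, 0.0377, 0.0145, 0, -0.4], [0, 0, 0, 0.0377, 0.0145, 0, -0.4], [0, 0, 0, 0, 0, 0, -0.4], [0, 0, 0, 0, 0, 0.02, -0.4], [0, 0, 0, 0, 0, 0.03, -0.4]]]'

```text
t: 43.7
tcp_pos: [0.5708, 0.3153, 0.174]
tool_rot: [0.666, 0.746, 0.004, 0.002]
force: [0.3, 0.5, 0.1]
finger_gap: 0.436
gripper_force: 31.2
```

>>> servo_tool --rows '[[[0, 0, 0, 0, 0, 0.03, -0.4], [0, 0, 0, 0, 0, 0.03, -0.4], [0, 0, 0, 0, 0, 0.02, -0.4], [0, 0, 0, 0, 0, 0.01, -0.4], [0, 0, 0, 0, 0, 0.004, -0.4], [0, 0, 0, 0, 0, 0, -0.4]]]'

```text
t: 44.2
tcp_pos: [0.5686, 0.3132, 0.0762]
tool_rot: [0.668, 0.744, -0.0, -0.0]
force: [0.0, 0.1, -0.5]
finger_gap: 0.433
gripper_force: 31.2
```

Run:
```python
from h import *
to(kw(-38,94,23.5))
```

```text
t 44.2 tcp [0.5686 0.3132 0.0762] kiln [-39.1  94.7  34.2] yawY 6.15 tilt [-0.0004 -0.0001] F [ 0.   0.1 -0.5] gap 0.433 gf 31.2
shift tool [-0.0007  0.0011  0.0107]
```

>>> servo_tool --rows '[[[0, 0, 0, 0, 0.001, 0.004, -0.4], [0, 0, 0, 0, 0, 0.003, -0.4], [0, 0, 0, 0, 0, 0.002, -0.4], [0, 0, 0, 0, 0, 0.001, -0.4], [0, 0, 0, 0, 0, 0.0007, -0.4], [0, 0, 0, 0, 0, 0, -0.4]]]'

```text
t: 44.7
tcp_pos: [0.5697, 0.3135, 0.0655]
tool_rot: [0.668, 0.744, 0.0, 0.0]
force: [0.7, -0.2, -1.0]
finger_gap: 0.441
gripper_force: 31.2
```

>>> servo_tool --rows '[[[0, 0, 0, 0, 0, 0, -0.05], [0, 0, 0, 0, 0, 0, 0.03], [0, 0, 0, 0, 0, 0, 0.06], [0, 0, 0, 0, 0, 0, 0.06], [0, 0, 0, 0, 0, -0.01, 0.06], [0, 0, 0, 0, 0, -0.03, 0.06], [0, 0, 0, 0, 0, -0.04, 0.06], [0, 0, 0, 0, 0, -0.04, 0.06]]]'

```text
t: 45.37
tcp_pos: [0.5688, 0.3131, 0.1862]
tool_rot: [0.669, 0.744, -0.001, -0.001]
force: [1.1, 0.6, 0.1]
finger_gap: 0.534
gripper_force: 0.0
```

>>> servo_tool --rows '[[[0, 0, 0, 0, 0, -0.04, 0.06], [0, 0, 0, -0.03, -0.01, -0.02, 0.06], [0, 0, 0, -0.04, 0, 0, 0.06], [0, 0, 0, -0.04, 0, 0, 0.06], [0, 0, 0, -0.04, 0, 0, 0.06], [0, 0, 0, -0.04, 0, 0, 0.06], [0, 0, 0, 0, 0, 0, 0.06]]]'

```text
t: 45.95
tcp_pos: [0.5811, 0.1167, 0.2465]
tool_rot: [0.671, 0.742, -0.001, 0.002]
force: [0.8, 0.7, -0.1]
finger_gap: 0.529
gripper_force: 0.0
```

Run:
```python
from h import *
shot('wrist','w9.png'); shot('side','side9.png'); lid('side9.png')
K,T,b=white('w9.png')
for y in (-70,-15,40,94): print(proj(kw(-38,y,20),K,T,True).round(0))
to([.60,-.28,.26])
```

```text
side9.png bar mid [237.5  54.8] x 237.0 238.0 lid~ 1.125
[321. 189.]
[321. 123.]
[321.  58.]
[320.  -1.]
t 46.05 tcp [0.5802 0.1219 0.2462] kiln [-47.9 -96.8 204.2] yawY 5.88 tilt [0.0008 0.0005] F [-0.5  0.3  1. ] gap 0.528 gf 0.0
shift tool [-0.4018 -0.0214 -0.014 ]
```

View pics/w9.png

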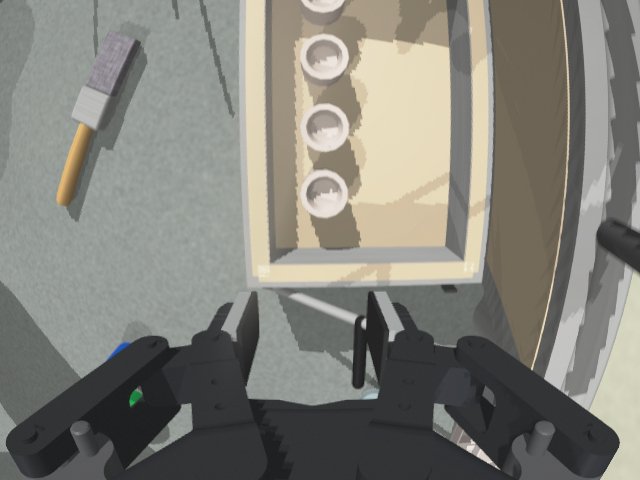

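>>> servo_tool --rows '[[[0, 0, 0, -0.04, -0.001, -0.001, 0.06], [0, 0, 0, -0.04, -0.001, -0.001, 0.06], [0, 0, 0, -0.04, -0.001, -0.001, 0.06], [0, 0, 0, -0.04, -0.001, -0.001, 0.06], [0, 0, 0, -0.04, -0.001, -0.001, 0.06], [0, 0, 0, -0.04, -0.001, -0.001, 0.06], [0, 0, 0, -0.04, -0.001, -0.001, 0.06], [0, 0, 0, -0.04, -0.001, -0.001, 0.06]]]'

```text
t: 46.72
tcp_pos: [0.6064, -0.1953, 0.2538]
tool_rot: [0.668, 0.744, 0.0, -0.0]
force: [0.3, -0.4, -0.1]
finger_gap: 0.528
gripper_force: 0.0
```

>>> servo_tool --rows '[[[0, 0, 0, -0.04, -0.001, -0.001, 0.06], [0, 0, 0, -0.04, -0.001, -0.001, 0.06], [0, 0, 0, 0, 0, 0, 0.06], [0, 0, 0, 0, 0, 0, 0.06], [0, 0, 0, 0, 0, 0, 0.06]]]'

```text
t: 47.13
tcp_pos: [0.6126, -0.2735, 0.2551]
tool_rot: [0.668, 0.744, 0.0, -0.001]
force: [0.3, -0.3, 0.1]
finger_gap: 0.528
gripper_force: 0.0
```

Run:
```python
from h import *
st(); im,K,T=shot('wrist','w10.png'); sd,_,_=shot('side','side10.png'); lid('side10.png')
b=np.array([.6423,-.3173,.071]);h=np.array([.4679,-.3433,.062])
pb,ph=proj(b,K,T,True),proj(h,K,T,True); print(pb,ph)
def c(im,p,w=80):
    x,y=[int(np.clip(v,w//2,m-w//2)) for v,m in zip(p,(640,480))]; print('crop',x-w//2,y-w//2)
    return cv2.resize(im[y-w//2:y+w//2,x-w//2:x+w//2],(400,400),interpolation=2)
cv2.imwrite('pics/m10.png',np.hstack([c(im,pb,120),c(im,ph,120)]))
```

```text
t 47.13 tcp [ 0.6126 -0.2735  0.2551] kiln [ -57.7 -493.4  213.1] yawY 6.15 tilt [-0.0007  0.0016] F [ 0.3 -0.3  0.1] gap 0.528 gf 0.0
side10.png bar mid [265.  60.] x 238.0 287.0 lid~ 1.265
[338.64435856 279.79361823] [154.45734529 281.22428962]
crop 278 219
crop 94 221
```

View pics/m10.png

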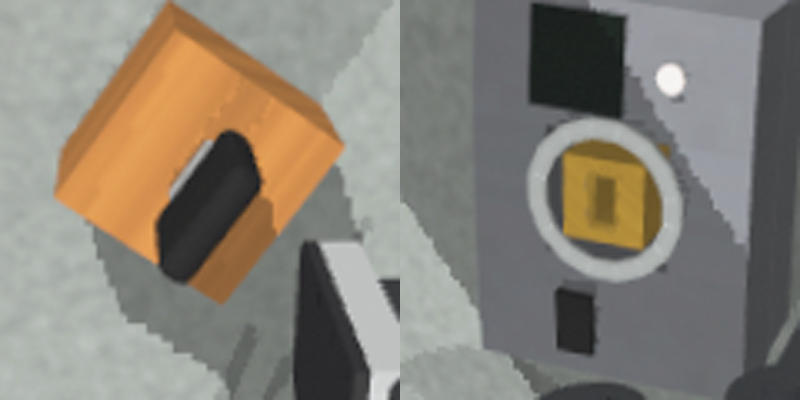

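```bash
cat >> h.py <<'E'
def yaw(a,b): d=np.array(b)-np.array(a); return np.degrees(np.arctan2(d[1],d[0]))
E
python3 - <<'E'
from h import *
_,K,T=load('w10.png'); s=120/400
L=lambda x,y,z:onz((278+x*s,219+y*s),z,K,T,True); Rr=lambda x,y,z:onz((94+(x-400)*s,221+y*s),z,K,T,True)
c=[L(180,20,.045),L(345,147,.045),L(225,303,.045),L(55,195,.045)]
print('stand',np.mean(c,0).round(4),[round(yaw(c[i],c[(i+1)%4]),1) for i in range(4)],[np.linalg.norm(c[i]-c[i-1]).round(3) for i in range(4)])
print('bow width dir',yaw(L(190,283,.089),L(262,185,.089)),yaw(L(157,215,.089),L(210,140,.089)))
q=[Rr(565,150,.062),Rr(645,165,.062),Rr(642,250,.062),Rr(563,237,.062)]
print('barrel',np.mean(q,0).round(4),[round(yaw(q[i],q[(i+1)%4]),1) for i in range(4)],[np.linalg.norm(q[i]-q[i-1]).round(4) for i in range(4)])
print('slot',Rr(604,200,.062).round(4),yaw(Rr(603,225,.062),Rr(605.5,176,.062)))
print(manip.sense()['q'].round(3))
E
```

```text
stand [ 0.6439 -0.3165  0.045 ] [np.float64(-31.3), np.float64(-118.1), np.float64(151.8), np.float64(61.8)] [np.float64(0.062), np.float64(0.06), np.float64(0.059), np.float64(0.06)]
bow width dir 62.896443466941086 63.106089678136456
barrel [ 0.4684 -0.3433  0.062 ] [np.float64(-2.9), np.float64(-93.4), np.float64(179.3), np.float64(86.0)] [np.float64(0.0277), np.float64(0.0257), np.float64(0.0267), np.float64(0.026)]
slot [ 0.4687 -0.343   0.062 ] 85.04468231220554
[-5.850e-01  5.860e-01  1.303e+00  1.000e-03  1.254e+00 -6.950e-01]
```

>>> servo_tool --rows '[[[0, 0, 7, 0, 0, 0, 0.06], [0, 0, 7, 0, 0, 0, 0.06], [0, 0, 7, 0, 0, 0, 0.06], [0, 0, 7, 0, 0, 0, 0.06], [0, 0, 6.2, 0, 0, 0, 0.06], [0, 0, 0, 0, 0, 0, 0.06], [0, 0, 0, 0, 0, 0, 0.06]]]'

```text
t: 47.82
tcp_pos: [0.6126, -0.2735, 0.2555]
tool_rot: [0.856, 0.516, 0.0, -0.0]
force: [-0.5, -0.6, 0.9]
finger_gap: 0.53
gripper_force: 0.0
```

Run:
```python
from h import *
to([.6435,-.3168,.2])
```

```text
t 47.82 tcp [ 0.6126 -0.2735  0.2555] kiln [ -57.6 -493.3  213.5] yawY -27.82 tilt [-0.0002  0.0003] F [-0.5 -0.6  0.9] gap 0.53 gf 0.0
shift tool [-0.0239  0.0476  0.0555]
```

>>> servo_tool --rows '[[[0, 0, 0, -0.012, 0.024, 0.028, 0.06], [0, 0, 0, -0.012, 0.0236, 0.0275, 0.06], [0, 0, 0, 0, 0, 0, 0.06], [0, 0, 0, 0, 0, 0, 0.06], [0, 0, 0, 0, 0, 0, 0.06], [0, 0, 0, 0, 0, 0, 0.06]]]'

```text
t: 48.32
tcp_pos: [0.6435, -0.3182, 0.2017]
tool_rot: [0.857, 0.515, 0.001, 0.001]
force: [0.2, 0.2, 0.5]
finger_gap: 0.529
gripper_force: 0.0
```

Run:
```python
from h import *
s,m=st(); im,K,T=shot('wrist','w11.png')
h=cv2.cvtColor(im,cv2.COLOR_BGR2HSV)
org=((h[...,0]<18)&(h[...,1]>110)&(h[...,2]>60)).astype(np.uint8)
cs,_=cv2.findContours(cv2.morphologyEx(org,cv2.MORPH_CLOSE,np.ones((25,25))),cv2.RETR_EXTERNAL,2); c=max(cs,key=cv2.contourArea)
print('stand blob',cv2.boundingRect(c),cv2.minAreaRect(c))
x,y,w,hh=cv2.boundingRect(c)
dk=np.zeros(im.shape[:2],np.uint8); dk[y-20:y+hh,x:x+w]=(im[y-20:y+hh,x:x+w].max(2)<50)
k,l,ss,ce=cv2.connectedComponentsWithStats(dk); 
for i in range(1,k):
    if ss[i,4]>100: print(ss[i],ce[i].round(1),cv2.minAreaRect(np.argwhere(l==i)[:,::-1].astype(np.float32)))
print('expect top,mid',proj(np.array([.6435,-.3168,.089]),K,T,True),proj(np.array([.6435,-.3168,.071]),K,T,True))
print('tcp axis px at .071',proj(np.array([*s['tcp_pos'][:2],.071]),K,T,True))
cv2.imwrite('pics/m11.png',cv2.resize(im[140:380,160:480],(800,600),interpolation=2))
```

```text
t 48.32 tcp [ 0.6435 -0.3182  0.2017] kiln [ -31.7 -541.1  159.7] yawY -28.01 tilt [ 0.002  -0.0011] F [0.2 0.2 0.5] gap 0.529 gf 0.0
stand blob (272, 191, 78, 82) ((310.5, 231.5), (81.0, 77.0), 90.0)
[303 217  14  56 620] [310.1 245.6] ((309.5, 244.5), (55.0, 13.0), 90.0)
expect top,mid [309.16536784 249.6987532 ] [309.31852197 242.81494232]
tcp axis px at .071 [310.2647619  244.54418819]
```

View pics/m11.png

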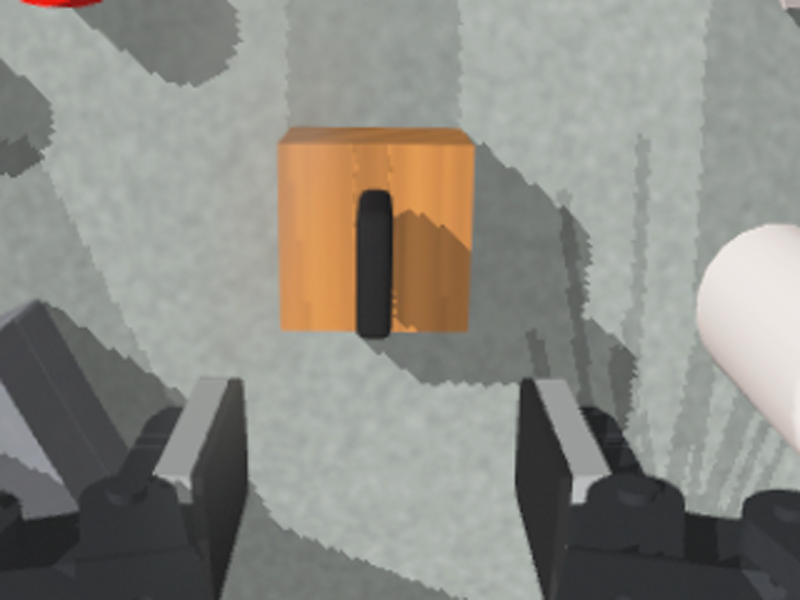

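Run:
```python
from h import *
im,K,T=load('w11.png')
s=manip.sense(); m=R.from_quat(s['tool_rot']).as_matrix(); print(s['tcp_pos'].round(4))
c=(onz((279/2.5+160,143/2.5+140),.045,K,T,True)+onz((474/2.5+160,143/2.5+140),.045,K,T,True)+onz((281/2.5+160,331/2.5+140),.045,K,T,True)+onz((469/2.5+160,331/2.5+140),.045,K,T,True))/4
print('stand centre',c.round(4),'in tool',(m.T@(c-s['tcp_pos'])).round(4))
for z in (.089,.053):
  for dx in (-.018,.018): print(z,dx,proj(np.array([*c[:2],z])+m[:,0]*dx,K,T,True).round(1))
```

```text
[ 0.6436 -0.3183  0.2022]
stand centre [ 0.6435 -0.318   0.045 ] in tool [ 0.0003 -0.0007  0.1572]
0.089 -0.018 [310.1 276.9]
0.089 0.018 [310.1 224.5]
0.053 -0.018 [310.2 260.9]
0.053 0.018 [310.3 214.7]
```

>>> servo_tool --rows '[[[0, 0, 0, 0, -0.0007, 0.03, 0], [0, 0, 0, 0, 0, 0.03, -0.2], [0, 0, 0, 0, 0, 0.03, -0.3], [0, 0, 0, 0, 0, 0.025, -0.3], [0, 0, 0, 0, 0, 0.015, -0.3], [0, 0, 0, 0, 0, 0, -0.3], [0, 0, 0, 0, 0, 0, -0.3]]]' --squeeze 50

```text
t: 48.95
tcp_pos: [0.6428, -0.3184, 0.0707]
tool_rot: [0.858, 0.514, 0.0, 0.0]
force: [0.2, -0.5, 1.1]
finger_gap: 0.349
gripper_force: 0.0
```

Run:
```python
from h import *
to([.6435,-.318,.072])
```

```text
t 48.95 tcp [ 0.6428 -0.3184  0.0707] kiln [ -32.4 -541.3   28.7] yawY -28.07 tilt [ 0.0006 -0.0004] F [ 0.2 -0.5  1.1] gap 0.349 gf 0.0
shift tool [ 0.0007  0.0004 -0.0013]
```

>>> servo_tool --rows '[[[0, 0, 0, 0.0006, 0.0004, 0, -0.3], [0, 0, 0, 0, 0, 0, -1], [0, 0, 0, 0, 0, 0, -1], [0, 0, 0, 0, 0, 0, -1], [0, 0, 0, 0, 0, 0, -1], [0, 0, 0, 0, 0, -0.004, -1], [0, 0, 0, 0, 0, -0.008, -1], [0, 0, 0, 0, 0, -0.01, -1]]]'

```text
t: 49.62
tcp_pos: [0.643, -0.3182, 0.0922]
tool_rot: [0.858, 0.514, -0.0, -0.0]
force: [0.1, -0.8, -0.2]
finger_gap: 0.112
gripper_force: 48.6
```

>>> servo_tool --rows '[[[0, 0, 0, 0, 0, -0.01, -1], [0, 0, 0, 0, 0, -0.02, -1], [0, 0, 0, 0, 0, -0.03, -1], [0, 0, -7, 0, 0, 0, -1], [0, 0, -7, 0, 0, 0, -1], [0, 0, -7, 0, 0, 0, -1], [0, 0, -2.3, 0, 0, 0, -1], [0, 0, 0, 0, 0, 0, -1]]]'

```text
t: 50.28
tcp_pos: [0.6435, -0.3185, 0.1532]
tool_rot: [0.736, 0.677, 0.0, 0.001]
force: [0.3, -0.2, -1.2]
finger_gap: 0.11
gripper_force: 48.5
```

Run:
```python
from h import *
to([.4687,-.343,.15])
```

```text
t 50.28 tcp [ 0.6435 -0.3185  0.1532] kiln [ -31.7 -541.4  111.2] yawY -4.77 tilt [ 0.0016 -0.001 ] F [ 0.3 -0.2 -1.2] gap 0.11 gf 48.5
shift tool [-0.039  -0.1721  0.0029]
```

>>> servo_tool --rows '[[[0, 0, 0, -0.013, -0.0344, 0, -1], [0, 0, 0, -0.013, -0.0344, 0, -1], [0, 0, 0, -0.013, -0.0344, 0, -1], [0, 0, 0, -0.013, -0.0344, 0, -1], [0, 0, 0, -0.013, -0.0344, 0, -1], [0, 0, 0, 0, 0, 0, -1], [0, 0, 0, 0, 0, 0, -1], [0, 0, 0, 0, 0, 0, -1]]]'

```text
t: 50.95
tcp_pos: [0.4669, -0.3694, 0.1527]
tool_rot: [0.737, 0.676, 0.0, 0.001]
force: [-0.4, -0.3, 0.3]
finger_gap: 0.11
gripper_force: 48.9
```

Run:
```python
from h import *
s,m=st(); im,K,T=shot('wrist','w12.png')
h=cv2.cvtColor(im,cv2.COLOR_BGR2HSV)
p=proj(np.array([.4687,-.343,.062]),K,T,True); t=proj(s['tcp_pos']+m[:,2]*.052,K,T,True); print('hole',p,'tip',t)
x,y=map(int,p)
br=((h[...,0]>12)&(h[...,0]<32)&(h[...,1]>110)).astype(np.uint8)
cs,_=cv2.findContours(br,cv2.RETR_EXTERNAL,2); c=max(cs,key=cv2.contourArea); print('brass',cv2.boundingRect(c),cv2.minAreaRect(c))
cv2.imwrite('pics/m12.png',np.hstack([cv2.resize(im[y-40:y+40,x-40:x+40],(400,400),interpolation=2),cv2.resize(im[int(t[1])-80:int(t[1])+40,int(t[0])-60:int(t[0])+60],(400,400),interpolation=2)]))
print('crops',x-40,y-40,int(t[0])-60,int(t[1])-80)
```

```text
t 50.95 tcp [ 0.4669 -0.3694  0.1527] kiln [-212.7 -573.2  110.7] yawY -4.91 tilt [ 0.0019 -0.0015] F [-0.4 -0.3  0.3] gap 0.11 gf 48.9
hole [308.57332153 217.4987947 ] tip [309.23096217 283.70508639]
brass (478, 105, 111, 112) ((535.22216796875, 156.6796112060547), (93.62126159667969, 93.8659439086914), 23.428691864013672)
crops 268 177 249 203
```

View pics/m12.png

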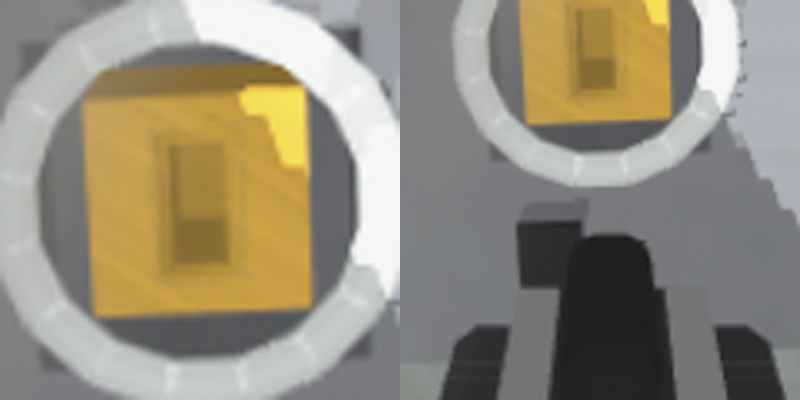

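Run:
```python
from h import *
s,m=st(); im,K,T=load('w12.png')
f=lambda x,y:onz((268+x/5-.4,177+y/5-.4),.062,K,T,True)
q=[f(83,103),f(305,88),f(312,303),f(95,317)]
print('barrel',np.mean(q,0).round(4),[round(yaw(q[i],q[(i+1)%4]),1) for i in range(4)],[np.linalg.norm(q[i]-q[i-1]).round(4) for i in range(4)])
print('tool y in image dir world',yaw([0,0],m[:2,1]))
h=f(199,203); print('hole',h.round(4)); to([*np.mean([h,np.mean(q,0)],0)[:2],.116])
for off in [(0,0,0.052)]: pass
```

```text
t 51.0 tcp [ 0.4675 -0.3691  0.1525] kiln [-212.1 -573.   110.5] yawY -4.83 tilt [ 0.0018 -0.0015] F [ 0.4  0.4 -0.8] gap 0.111 gf 48.9
barrel [ 0.468  -0.3429  0.062 ] [np.float64(-1.0), np.float64(-92.4), np.float64(179.0), np.float64(87.5)] [np.float64(0.0257), np.float64(0.0258), np.float64(0.0257), np.float64(0.0259)]
tool y in image dir world -4.826848788387807
hole [ 0.468  -0.3428  0.062 ]
t 51.0 tcp [ 0.4675 -0.3691  0.1525] kiln [-212.1 -573.   110.5] yawY -4.83 tilt [ 0.0018 -0.0015] F [ 0.4  0.4 -0.8] gap 0.111 gf 48.9
shift tool [ 0.0263 -0.0017  0.0365]
```

>>> servo_tool --rows '[[[0, 0, -3.1, 0, 0, 0, -1], [0, 0, 0, 0.0132, 0, 0, -1], [0, 0, 0, 0.0132, -0.0003, 0.01, -1], [0, 0, 0, 0, 0, 0.01, -1], [0, 0, 0, 0, 0, 0.01, -1], [0, 0, 0, 0, 0, 0, -1], [0, 0, 0, 0, 0, 0, -1], [0, 0, 0, 0, 0, 0, -1]]]'

```text
t: 51.67
tcp_pos: [0.4671, -0.3427, 0.1217]
tool_rot: [0.718, 0.696, -0.0, 0.0]
force: [0.3, 1.1, -1.0]
finger_gap: 0.112
gripper_force: 48.8
```

>>> servo_tool --rows '[[[0, 0, 0, 0, 0, 0, -1], [0, 0, 0, 0, 0, 0, -1]]]'

```text
t: 51.83
tcp_pos: [0.467, -0.3428, 0.1222]
tool_rot: [0.718, 0.696, -0.0, 0.001]
force: [0.4, -0.9, -0.1]
finger_gap: 0.113
gripper_force: 48.8
```

Run:
```python
from h import *
to([.468,-.3428,.114])
```

```text
t 51.83 tcp [ 0.467  -0.3428  0.1222] kiln [-209.8 -546.8   80.2] yawY -1.74 tilt [ 0.0008 -0.0009] F [ 0.4 -0.9 -0.1] gap 0.113 gf 48.8
shift tool [0.0001 0.001  0.0082]
```

>>> servo_tool --rows '[[[0, 0, 0, 0, 0.001, 0.003, -1], [0, 0, 0, 0, 0, 0.003, -1], [0, 0, 0, 0, 0, 0.002, -1], [0, 0, 0, 0, 0, 0.002, -1], [0, 0, 0, 0, 0, 0.002, -1], [0, 0, 0, 0, 0, 0.002, -1], [0, 0, 0, 0, 0, 0, -1]]]'

```text
t: 52.42
tcp_pos: [0.4675, -0.342, 0.1073]
tool_rot: [0.718, 0.696, 0.0, -0.0]
force: [-1.0, -0.3, 1.2]
finger_gap: 0.107
gripper_force: 48.8
```

Run:
```python
from h import *
to([.468,-.3428,.0877])
```

```text
t 52.42 tcp [ 0.4675 -0.342   0.1073] kiln [-209.3 -546.1   65.3] yawY -1.71 tilt [-0.0007  0.0007] F [-1.  -0.3  1.2] gap 0.107 gf 48.8
shift tool [-0.0008  0.0006  0.0196]
```

>>> servo_tool --rows '[[[0, 0, 0, -0.0003, 0.0002, 0.003, -1], [0, 0, 0, 0, 0, 0.003, -1], [0, 0, 0, 0, 0, 0.003, -1], [0, 0, 0, 0, 0, 0.003, -1], [0, 0, 0, 0, 0, 0.003, -1], [0, 0, 0, 0, 0, 0.002, -1], [0, 0, 0, 0, 0, 0.001, -1], [0, 0, 0, 0, 0, 0, -1]]]'

```text
t: 53.08
tcp_pos: [0.4678, -0.3424, 0.0895]
tool_rot: [0.718, 0.696, 0.0, -0.0]
force: [0.1, -0.1, 1.0]
finger_gap: 0.109
gripper_force: 48.8
```

>>> servo_tool --rows '[[[0, 0, 0, 0, 0, 0.001, -1], [0, 0, 0, 0, 0, 0.001, -1], [0, 0, 0, 0, 0, 0, -1], [0, 0, 0, 0, 0, 0, -1]]]'

```text
t: 53.42
tcp_pos: [0.468, -0.3426, 0.0891]
tool_rot: [0.718, 0.697, -0.0, 0.0]
force: [-0.6, 1.1, 7.6]
finger_gap: 0.108
gripper_force: 50.0
```

Run:
```python
from h import *
s,m=to([.468,-.3428,.0877]) is None or st(); print(s['ft_torque'].round(3))
```

```text
t 53.42 tcp [ 0.468  -0.3426  0.0891] kiln [-208.8 -546.7   47.1] yawY -1.7 tilt [ 0.0004 -0.0006] F [-0.6  1.1  7.6] gap 0.108 gf 50.0
shift tool [-0.0002  0.      0.0014]
t 53.42 tcp [ 0.468  -0.3426  0.0891] kiln [-208.8 -546.7   47.1] yawY -1.7 tilt [ 0.0004 -0.0006] F [-0.6  1.1  7.6] gap 0.108 gf 50.0
[0.248 0.315 0.008]
```

>>> servo_tool --rows '[[[0, 0, 0, 0, 0, 0.001, -1], [0, 0, 0, 0, 0, 0.001, -1], [0, 0, 0, 0, 0, 0, -1], [0, 0, 0, 0, 0, 0, -1]]]'

```text
t: 53.75
tcp_pos: [0.468, -0.3427, 0.0889]
tool_rot: [0.717, 0.697, -0.0, 0.001]
force: [-3.5, 3.4, 18.2]
finger_gap: 0.109
gripper_force: 51.6
```

Run:
```python
from h import *
st(); im,K,T=shot('side','side11.png')
# lowest black bow pixel vs expected shoulder/top of bow
for z in (.053+.017,.107,.106,.110,.112): pass
g=im.max(2)<55; 
for z in (.104,.106,.108,.110): print(z,proj(np.array([.468,-.343,z]),K,T).round(1))
```

```text
t 53.75 tcp [ 0.468  -0.3427  0.0889] kiln [-208.8 -546.8   46.9] yawY -1.69 tilt [ 0.0008 -0.0012] F [-3.5  3.4 18.2] gap 0.109 gf 51.6
0.104 [465.4 353.5]
0.106 [465.6 352.5]
0.108 [465.9 351.5]
0.11 [466.2 350.5]
```

>>> servo_tool --rows '[[[0, 0, 3, 0, 0, 0, -1], [0, 0, -3, 0, 0, 0, -1], [0, 0, -3, 0, 0, 0, -1], [0, 0, 3, 0, 0, 0, -1], [0, 0, 0, 0, 0, 0, -1], [0, 0, 0, 0, 0, 0, -1]]]'

```text
t: 54.3
tcp_pos: [0.4679, -0.3428, 0.0889]
tool_rot: [0.717, 0.697, -0.0, 0.001]
force: [-4.1, 2.6, 18.0]
finger_gap: 0.111
gripper_force: 51.5
```

Run:
```python
from h import *
s,_=st(); print(s['ft_torque'].round(3), s['q'].round(3))
```

```text
t 54.3 tcp [ 0.4679 -0.3428  0.0889] kiln [-208.9 -546.9   46.9] yawY -1.68 tilt [ 0.0005 -0.0014] F [-4.1  2.6 18. ] gap 0.111 gf 51.5
[0.457 0.722 0.045] [-8.250e-01  6.940e-01  1.672e+00 -1.000e-03  7.740e-01 -7.950e-01]
```

>>> servo_tool --rows '[[[0, 0, 5, 0, 0, -0.001, -1], [0, 0, 5, 0, 0, 0, -1], [0, 0, 5, 0, 0, 0, -1], [0, 0, 5, 0, 0, 0, -1], [0, 0, 5, 0, 0, 0, -1], [0, 0, 5, 0, 0, 0, -1], [0, 0, 5, 0, 0, 0, -1], [0, 0, 5, 0, 0, 0, -1]]]'

```text
t: 54.97
tcp_pos: [0.4682, -0.3437, 0.089]
tool_rot: [0.913, 0.408, -0.0, 0.002]
force: [-3.4, 0.2, 12.5]
finger_gap: 0.113
gripper_force: 50.5
```

>>> servo_tool --rows '[[[0, 0, 5, 0, 0, 0, -1], [0, 0, 5, 0, 0, 0, -1], [0, 0, 5, 0, 0, 0, -1], [0, 0, 5, 0, 0, 0, -1], [0, 0, 5, 0, 0, 0, -1], [0, 0, 5, 0, 0, 0, -1], [0, 0, 4, 0, 0, 0, -1], [0, 0, 0, 0, 0, 0, -1]]]'

```text
t: 55.63
tcp_pos: [0.4682, -0.344, 0.089]
tool_rot: [0.992, 0.124, 0.0, 0.002]
force: [-3.3, -1.7, 10.5]
finger_gap: 0.113
gripper_force: 50.5
```

Run:
```python
from h import *
s,_=st(); print(s['ft_torque'].round(3), s['q'].round(3))
```

```text
t 55.63 tcp [ 0.4682 -0.344   0.089 ] kiln [-208.8 -548.1   47. ] yawY -75.8 tilt [ 0.0012 -0.0035] F [-3.3 -1.7 10.5] gap 0.113 gf 50.5
[-0.201  0.626  0.031] [-0.825  0.694  1.671 -0.002  0.773  0.499]
```

>>> servo_tool --rows '[[[0, 0, 3, 0, 0, 0, -1], [0, 0, 3, 0, 0, 0, -1], [0, 0, 2, 0, 0, 0, -1], [0, 0, 0, 0, 0, 0, -1], [0, 0, 0, 0, 0, 0, -1]]]'

```text
t: 56.05
tcp_pos: [0.468, -0.3436, 0.089]
tool_rot: [0.998, 0.055, 0.0, 0.001]
force: [-2.3, -0.2, 11.4]
finger_gap: 0.109
gripper_force: 50.6
```

Run:
```python
from h import *
s,_=st(); print(s['ft_torque'].round(3))
```

```text
t 56.05 tcp [ 0.468  -0.3436  0.089 ] kiln [-208.9 -547.7   47. ] yawY -83.67 tilt [ 0.0009 -0.0027] F [-2.3 -0.2 11.4] gap 0.109 gf 50.6
[-0.011  0.565  0.06 ]
```

>>> servo_tool --rows '[[[0, 0, 2, 0, 0, 0, -1], [0, 0, 2, 0, 0, 0, -1], [0, 0, 0, 0, 0, 0, -1], [0, 0, 0, 0, 0, 0, -1]]]'

```text
t: 56.38
tcp_pos: [0.468, -0.3435, 0.089]
tool_rot: [1.0, 0.021, 0.0, 0.001]
force: [-1.8, 0.6, 11.3]
finger_gap: 0.111
gripper_force: 50.6
```

Run:
```python
from h import *
s,_=st(); print(s['ft_torque'].round(3))
```

```text
t 56.38 tcp [ 0.468  -0.3435  0.089 ] kiln [-208.9 -547.6   47. ] yawY -87.63 tilt [ 0.0007 -0.0027] F [-1.8  0.6 11.3] gap 0.111 gf 50.6
[-0.002  0.592  0.075]
```

>>> servo_tool --rows '[[[0, 0, 2, 0, 0, 0, -1], [0, 0, 2, 0, 0, 0, -1], [0, 0, 0, 0, 0, 0, -1], [0, 0, 0, 0, 0, 0, -1]]]'

```text
t: 56.72
tcp_pos: [0.4678, -0.3437, 0.089]
tool_rot: [1.0, -0.014, 0.0, 0.002]
force: [-3.0, 0.2, 12.1]
finger_gap: 0.108
gripper_force: 50.7
```

Run:
```python
from h import *
s,_=st(); print(s['ft_torque'].round(3))
```

```text
t 56.72 tcp [ 0.4678 -0.3437  0.089 ] kiln [-209.1 -547.7   47. ] yawY -91.58 tilt [ 0.    -0.003] F [-3.   0.2 12.1] gap 0.108 gf 50.7
[-0.12   0.758  0.29 ]
```

>>> servo_tool --rows '[[[0, 0, 2, 0, 0, 0, -1], [0, 0, 2, 0, 0, 0, -1], [0, 0, 0, 0, 0, 0, -1], [0, 0, 0, 0, 0, 0, -1]]]'

```text
t: 57.05
tcp_pos: [0.4677, -0.3437, 0.089]
tool_rot: [0.999, -0.048, -0.0, 0.002]
force: [-4.8, -0.8, 11.2]
finger_gap: 0.108
gripper_force: 51.0
```

Run:
```python
from h import *
s,_=st(); print(s['ft_torque'].round(3))
```

```text
t 57.05 tcp [ 0.4677 -0.3437  0.089 ] kiln [-209.2 -547.7   47. ] yawY -95.49 tilt [-0.0003 -0.0033] F [-4.8 -0.8 11.2] gap 0.108 gf 51.0
[-0.053  0.755  0.523]
```

>>> servo_tool --rows '[[[0, 0, -3, 0, 0, -0.001, -1], [0, 0, -3, 0, 0, -0.001, -1], [0, 0, 0, 0, 0, 0, -1], [0, 0, 0, 0, 0, 0, -0.6], [0, 0, 0, 0, 0, 0, -0.4], [0, 0, 0, 0, 0, 0, -0.3], [0, 0, 0, 0, 0, -0.005, -0.3], [0, 0, 0, 0, 0, -0.02, -0.3]]]'

```text
t: 57.72
tcp_pos: [0.4665, -0.3408, 0.1117]
tool_rot: [1.0, 0.002, -0.002, -0.003]
force: [-0.5, 0.6, -0.3]
finger_gap: 0.349
gripper_force: 0.0
```

>>> servo_tool --rows '[[[0, 0, 0, 0, 0, -0.03, -0.3], [0, 0, 0, 0, 0, -0.03, -0.3], [0, 0, 0, 0, 0, -0.03, -0.3], [0, 0, 0, 0, 0, -0.015, 0], [0, 0, 0, 0, 0, 0, 0], [0, 0, 0, 0, 0, 0, 0], [0, 0, 0, 0, 0, 0, 0], [0, 0, 0, 0, 0, 0, 0]]]'

```text
t: 58.38
tcp_pos: [0.4671, -0.3416, 0.2172]
tool_rot: [1.0, 0.002, -0.001, -0.001]
force: [-0.2, -0.3, -0.7]
finger_gap: 0.502
gripper_force: 0.0
```

Run:
```python
from h import *
s,m=st(); im,K,T=shot('wrist','w13.png')
c=np.array([.4683,-.3432])
p=proj(np.array([*c,.088]),K,T,True); x,y=map(int,p); w=45
hsv=cv2.cvtColor(im,cv2.COLOR_BGR2HSV)
d=np.zeros(im.shape[:2],np.uint8); d[y-w:y+w,x-w:x+w]=im[y-w:y+w,x-w:x+w].max(2)<45
k,l,ss,ce=cv2.connectedComponentsWithStats(d)
for i in range(1,k):
    if ss[i,4]>120:
        pts=np.argwhere(l==i)[:,::-1].astype(np.float32); r=cv2.minAreaRect(pts); vx,vy,x0,y0=cv2.fitLine(pts,2,0,.01,.01).ravel()
        A=onz((x0-20*vx,y0-20*vy),.1,K,T,True);B=onz((x0+20*vx,y0+20*vy),.1,K,T,True)
        print(ss[i],r,'line yaw',round(yaw(A,B),1))
for z in (.106,.070):
    for dx in (-.018,.018): print(z,dx,proj(np.array([*c,z])+m[:,0]*dx,K,T,True).round(1))
sd,Ks,Ts=shot('side','side12.png'); sc,Kc,Tc=shot('scene','scene12.png'); lid('side12.png')
# top of bow in side/scene
for n,im,K,T in (('side',sd,Ks,Ts),('scene',sc,Kc,Tc)):
    q=proj(np.array([*c,.106]),K,T); b=proj(np.array([*c,.07]),K,T); print(n,'top',q.round(1),'bottom',b.round(1))
    x,y=map(int,(q+b)/2); d=np.zeros(im.shape[:2],np.uint8); d[y-25:y+25,x-22:x+22]=im[y-25:y+25,x-22:x+22].max(2)<50
    k,l,ss,ce=cv2.connectedComponentsWithStats(d); print([ (ss[i].tolist(),ce[i].round(1).tolist()) for i in range(1,k) if ss[i,4]>40])
```

```text
t 58.38 tcp [ 0.4671 -0.3416  0.2172] kiln [-209.6 -545.7  175.2] yawY -89.72 tilt [-0.0024  0.0027] F [-0.2 -0.3 -0.7] gap 0.502 gf 0.0
[307 215  17  59 543] ((314.8477783203125, 243.89828491210938), (58.30172348022461, 13.939990043640137), 83.1572265625) line yaw -175.6
0.106 -0.018 [315.7 276.2]
0.106 0.018 [315.9 223.5]
0.07 -0.018 [315.4 260.2]
0.07 0.018 [315.5 213.6]
side12.png bar mid [265.   60.5] x 238.0 287.0 lid~ 1.26
side top [465.9 352.5] bottom [461.3 370.1]
[([454, 350, 15, 27, 162], [460.8, 364.1])]
scene top [217.3 117.9] bottom [219.7 131.4]
[([206, 114, 22, 23, 273], [218.0, 124.6]), ([230, 135, 10, 14, 88], [235.7, 142.0])]
```

>>> servo_tool --rows '[[[0, 0, 0, 0, 0, 0, -1], [0, 0, 0, 0, 0, 0.02, -1], [0, 0, 0, 0, 0, 0.02, -1], [0, 0, 0, 0, 0, 0.02, -1], [0, 0, 0, 0, 0, 0.015, -1], [0, 0, 0, 0, 0, 0.005, -1], [0, 0, 0, 0, 0, 0, -1], [0, 0, 0, 0, 0, 0, -1]]]'

```text
t: 59.2
tcp_pos: [0.4681, -0.3427, 0.1389]
tool_rot: [1.0, 0.003, 0.0, 0.0]
force: [1.0, -0.3, -0.0]
finger_gap: 0.001
gripper_force: 0.0
```

Run:
```python
from h import *
to([.468,-.3433,.125])
```

```text
t 59.2 tcp [ 0.4681 -0.3427  0.1389] kiln [-208.7 -546.9   96.9] yawY -89.71 tilt [ 0. -0.] F [ 1.  -0.3 -0. ] gap 0.001 gf 0.0
shift tool [-0.0001  0.0006  0.0139]
```

>>> servo_tool --rows '[[[0, 0, 0, 0, 0.0006, 0.004, -1], [0, 0, 0, 0, 0, 0.004, -1], [0, 0, 0, 0, 0, 0.002, -1], [0, 0, 0, 0, 0, 0.001, -1], [0, 0, 0, 0, 0, 0.001, -1], [0, 0, 0, 0, 0, 0, -1], [0, 0, 0, 0, 0, 0, -1]]]'

```text
t: 59.78
tcp_pos: [0.4679, -0.3432, 0.1269]
tool_rot: [1.0, 0.003, 0.0, 0.0]
force: [-0.2, -0.0, 0.2]
finger_gap: 0.001
gripper_force: 0.0
```

>>> servo_tool --rows '[[[0, 0, 0, 0, 0, 0.001, -1], [0, 0, 0, 0, 0, 0.001, -1], [0, 0, 0, 0, 0, 0, -1], [0, 0, 0, 0, 0, 0, -1]]]'

```text
t: 60.12
tcp_pos: [0.4681, -0.3433, 0.1251]
tool_rot: [1.0, 0.003, 0.0, 0.0]
force: [-0.5, 0.3, 2.0]
finger_gap: -0.0
gripper_force: 1.1
```

>>> servo_tool --rows '[[[0, 0, 0, 0, 0, 0.001, -1], [0, 0, 0, 0, 0, 0.001, -1], [0, 0, 0, 0, 0, 0, -1], [0, 0, 0, 0, 0, 0, -1]]]'

```text
t: 60.45
tcp_pos: [0.4685, -0.3438, 0.1249]
tool_rot: [1.0, 0.003, 0.001, 0.001]
force: [-1.1, 1.5, 11.6]
finger_gap: 0.0
gripper_force: 6.2
```

>>> servo_tool --rows '[[[0, 0, 0, 0, 0, -0.005, -1], [0, 0, 0, 0, 0, -0.02, -1], [0, 0, 0, 0, 0, -0.03, -1], [0, 0, 0, 0, 0, -0.04, -1], [0, 0, 0, 0, 0, -0.04, -1], [0, 0, 0, 0, 0, 0, -1], [0, 0, 0, 0, 0, 0, -1], [0, 0, 0, 0, 0, 0, -1]]]'

```text
t: 61.12
tcp_pos: [0.4674, -0.3426, 0.2573]
tool_rot: [1.0, 0.003, -0.0, -0.0]
force: [-0.9, 0.3, -0.2]
finger_gap: 0.003
gripper_force: 0.0
```

Run:
```python
from h import *
st(); shot('side','side13.png'); lid('side13.png'); a,K,T=load('side13.png'); b,_,_=load('side0.png')
# any stray white mould left on the bench / bystanders shifted?
d=cv2.absdiff(cv2.GaussianBlur(a,(5,5),0),cv2.GaussianBlur(b,(5,5),0)).max(2)
for n,p in dict(red=[.594,-.1854,.019],green=[.5161,-.1791,.019],blue=[.3693,-.0817,.018],jar=[.6805,-.1087,.03],tape=[.359,-.18,.01]).items():
    x,y=map(int,proj(np.array(p),K,T)); print(n,d[y-12:y+12,x-12:x+12].mean().round(1))
print(manip.sign_off())
```

```text
t 61.12 tcp [ 0.4674 -0.3426  0.2573] kiln [-209.4 -546.6  215.3] yawY -89.7 tilt [-0.0008  0.0008] F [-0.9  0.3 -0.2] gap 0.003 gf 0.0
side13.png bar mid [264.5  60. ] x 238.0 287.0 lid~ 1.26
red 41.8
green 36.4
blue 15.6
jar 16.8
tape 15.4
the job is handed in; nothing more can be done
None
```

Handed in at 61 s: the lid is propped at about 1.26 rad by image, all four moulds stand in the kiln, and the key is fully home, turned to its stop and left in. My last image check compared pixels around the red, green and blue look-alikes, jar and tape; red and green changed most, which I put down to shadows without confirming it, and I did not check the marver and brush.

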